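# Lock a motorcycle sprocket on its hub with a snap ring

### The job

Use the red-handled spreading pliers to lock the sprocket on its hub: spread the dark snap ring by its two eyes, carry it over the hub's head and let it contract into the groove, lying flat on the collar. Handle the ring only with the pliers, never with the fingers, then put the pliers back upright in their blue stand. Leave everything else on the desk where it is.

Things in the scene. Friction and masses are not known exactly. Their poses are not given: they have to be found in the camera images.
- pliers: Red-handled spreading pliers standing upright, tips down, in the blue stand; 0.19 kg, 125 mm tall, symmetric. Origin: middle of the steel cross plate (24 x 94 x 12 mm in x, y, z); z up. Two levers hinge on the plate 19.5 mm either side along y: squeezing the handles together drives the tips apart; a spring returns them.
- pliers_grip (a point): Midway between the two red rollers that end the handles, 50 mm above the pliers' origin. Rollers 12 mm thick, 26 mm long along x; pinch them from above along the pliers' y. Free width over them 66 mm. At 62 mm (about 6 N) the tips suit the eyes of the relaxed ring; at the stop, about 36 mm (about 16 N with the ring), the ring is fully spread.
- pliers_tips (a point): Midway between the tips, level with the undersides of their two feet (16 x 6 mm), which rest on the ring's top; 62 mm below the pliers' origin. Below each foot a round-ended pin, 4.5 mm thick, 6.5 mm long, at the pliers' x = 0: 14 mm either side along y and upright with the handles at 62 mm, about 31 mm either side at the stop.
- ring: Dark spring-steel snap ring, 56 g, 5 mm thick, 67 mm over the round, lying flat in the orange tray. Origin: centre of its round, at its underside; z up, x points to the eyes. Two arms, hinged at the back (x about -29 mm), are sprung shut. Four prongs inside leave a 46.6 mm circle relaxed, about 55 mm about nearly the same centre with the pliers at their stop.
- eye_l (a point): Centre of the eye on the ring's +y side, at the underside; relaxed at x = 36, y = 14 mm in the ring's frame. Hole 9 mm wide, right through; lug 15.6 mm wide. With the pliers at their stop it is at about x = 34, y = 28 mm in the ring's frame.
- eye_r (a point): The same for the eye on the -y side (x = 36, y = -14 mm relaxed)
- ring_l (a joint): Angle of the ring arm on the ring's +y side, rad: 0 relaxed, about 0.22 spread by the pliers at their stop
- ring_r (a joint): The same for the arm on the -y side
- tray: Fixed orange tray, 90 x 90 x 18 mm; origin under it, at the ring's centre; the ring lies 18 mm above the origin, x to the eyes. A trough across it, 10 mm deep, runs under the eyes so that the pins can pass through the ring. A disc 38 mm wide, 4 mm high, stands inside the ring.
- hub_seat (a point): Centre of the hub collar's top face, where the ring must lie, 54 mm above the desk; z up. Fixed upright hub with a 145 mm sprocket (top face 7 mm below this point) and 110 mm collar. Above this point: groove 45 mm in diameter, 8 mm high, then a steel head 50.6 mm in diameter, 6 mm high, edge chamfered 1.5 mm. The ring may lie at any angle about it.
- stand_seat (a point): Where the pliers' origin belongs in the fixed blue stand, 84 mm above the desk. Two posts 78 mm high, 44 mm either side along the stand's y, carry the ends of the cross plate between 9 mm lips with play of 5 mm in x, 3 mm in y each way. The pliers start here, axes along the stand's (a half turn is equally good).
- calculator: Bystander: black calculator, 150 x 105 mm, origin under its centre
- stapler: Bystander: blue stapler, 130 mm long, origin under its centre
- tape_dispenser: Bystander: black tape dispenser, 140 mm long, 78 mm high, origin under its centre
- clip_jar: Bystander: small pale jar with white lid, 75 mm high, origin under its centre
- screwdriver: Bystander: screwdriver lying on the desk
- bearing: Bystander: steel bearing, 48 mm wide, 14 mm high, origin under its centre
- part_box: Bystander: small carton, 90 x 70 x 50 mm, origin under its centre
- invoice_pad: Bystander: pink pad, 210 x 150 x 28 mm, origin under its centre
Mind the look-alikes: they are no part of the job. Of the things like the pliers, leave any that is pink; of the rest the smaller one is meant. There is more than one size of the part that bears hub_seat; the job needs the larger.

How it is judged:
By the outcome, as a careful person would: the job done as asked, in the order asked, and still so for the second after the job is handed in, with the robot touching nothing.
It also fails if it takes over 53 s, if anything falls off the work surface, if the arm or the gripper's body presses on something with over 40 N, if the wrist force passes 120 N, or if a joint passes its speed limit or range.

### The arm

A 6-joint arm with a two-finger parallel gripper is mounted at the origin on the work surface. World frame = base frame: x ahead of the robot, y to its left, z up, the work surface at z = 0. Lengths are in m, angles in rad, forces in N, time in s.
With the tool pointing down it reaches from about 0.425 to 0.95 m from the base axis. Payload 3.5 kg.
Tool frame: the origin (TCP) lies at the very end of the fingers, on their centre line; the grasp point (between the pads) lies 19 mm behind it (ctrl.grip_point_offset is the distance from the TCP to the grasp point, in m); z points along the fingers, y is the line along which they close (so a half turn about z gives the same grasp; the last joint's range is limited). The gripper opens to 85 mm and grips with 20 to 120 N. Pads are 22 mm wide; open, the fingers measure 114 mm over their backs; the gripper's body (76 mm by 85 mm) begins 54 mm behind the grasp point. The pads swing forward as they close: fully open they stand 13 mm farther back than shut.
Start: joints at [-1.386, 0.286, 1.577, -0, 1.279, -0.15], TCP at [0.222, -0.637, 0.231] pointing down, gripper open.
Joint ranges: [-2.77, 2.77], [-0.9, 2.22], [0.21, 2.48], [-1.53, 4.67], [0.24, 2.81], [-2.84, 2.84]. Speed limits (rad/s): [2.79, 2.79, 3.14, 3.14, 3.14, 3.14].

### API

Orientations are given as a unit quaternion [x, y, z, w].
In Python, from plant import telemetry, vision, ctrl gives the robot as it stands.
- The arm moves only by the tool arm_command, never from a script. Its argument "series" is one flat list of numbers, 7 for each row, row after row: the shift along the tool's x, y, z in cm, then the turn, a rotation vector about the tool's x, y, z in degrees, then the closure, from 0 (fully open) to 1 (shut). A call has 1 to 10 rows; each row is the pose to reach, as a shift and turn from the pose commanded when the call began, along the tool's axes at that moment; what a row does not reach only later rows make up. A row lasts 1/12 s, in which the tool goes at most 41.7 mm and 7.16 degrees, less where a joint would pass 70% of its speed; a pose out of reach is approached as far as the arm can. A call with a gripper value outside its range is refused whole. The fingers move at their own pace and stop on an object; "force" is the grip in N (left out, the last holds). Time passes only in rows, so rows that repeat a pose let the fingers close. It gives the time, the measured TCP pose, the force, the opening and the grip force at its end, in the units of the state.
- telemetry.get_state(): the state, without advancing time (a new reading comes with each control period).
- vision.read_camera(name): name is "scene" or "top" or "wrist"; returns a dict with "color" (400x640x3 uint8, blue, green, red), "K" (3x3 intrinsics, pixels), "D" ([k1, k2, p1, p2, k3] as OpenCV has them; the pictures are not rectified), "rvec" (rotation vector, rad) and "tvec" (3), from world to camera coordinates, as OpenCV has them; the wrist camera has in their place "T_tool_cam" (4x4, takes a point from camera to tool coordinates, whose origin is the TCP and whose axes are the flange's). Camera axes: x right, y down, z forward; pixel columns grow to the right and rows downward; lengths in m; the calibration is good to about 2 mm. A picture is of the moment at which its call begins: read the wrist's pose just before it. There is no depth.
- ctrl.sign_off(): hands the job in; it is judged then, once.
The state is a dict: "time": time; "qpos": joint angles; "dq": joint speeds; "joint_efforts": joint torques, N m; "eef_pos": TCP position; "tcp_rot": TCP orientation; "contact_force": force on the tool from outside, world axes, zero at the start; "wrist_torque": the same for the moment, N m; "opening": opening from 0.0 (shut) to 1.0 (fully open); "finger_force": force on a finger pad.
Only numpy, scipy, OpenCV 4.12 (cv2) and the standard library are available. Lean on these libraries where they do the work, as an engineer would, in place of code of your own. Each camera call takes 0.05 s, during which the arm holds its last target. There are 200 camera calls.

## Working session

There is one attempt and no reset: what is moved stays moved. The work goes in short steps, Python scripts to look and compute and a tool call to move; the robot and the scene stay as the last step left them, time stands still between calls to the robot, and variables do not carry over. Pictures are saved under pics/ and viewed, at most 10 in all, crops included, and the job is handed in when it is done.

Besides the shell and the picture viewer there is one more tool, called as name(argument=value, ...) on one line, values as JSON. arm_command: Moves the arm, as the interface text tells. Its arguments: {"type":"object","properties":{"series":{"type":"array","items":{"type":"number"}},"force":{"type":"number"}},"required":["series"]}

```bash
mkdir -p pics; cat > h.py <<'E'
import sys; sys.path.insert(0,'.')
import numpy as np, cv2
from scipy.spatial.transform import Rotation as R
from plant import telemetry, vision, ctrl
def cam(name):
    s=telemetry.get_state(); c=vision.read_camera(name)
    if name=='wrist':
        T=np.eye(4); T[:3,:3]=R.from_quat(s['tcp_rot']).as_matrix(); T[:3,3]=s['eef_pos']
        W=T@np.array(c['T_tool_cam']); c['Rwc']=W[:3,:3]; c['o']=W[:3,3]
    else:
        Rm=cv2.Rodrigues(np.array(c['rvec'],float))[0]; c['Rwc']=Rm.T; c['o']=-Rm.T@np.array(c['tvec'],float).ravel()
    return c
def ray(c,uv):
    p=cv2.undistortPoints(np.array(uv,float).reshape(-1,1,2),np.array(c['K']),np.array(c['D'])).reshape(-1,2)
    d=np.c_[p,np.ones(len(p))]@c['Rwc'].T
    return d
def plane(c,uv,z):
    d=ray(c,uv); return c['o']+d*((z-c['o'][2])/d[:,2])[:,None]
def proj(c,P):
    Rcw=c['Rwc'].T; t=-Rcw@c['o']
    return cv2.projectPoints(np.array(P,float).reshape(-1,1,3),cv2.Rodrigues(Rcw)[0],t,np.array(c['K']),np.array(c['D']))[0].reshape(-1,2)
def tri(c1,u1,c2,u2):
    d1=ray(c1,[u1])[0];d2=ray(c2,[u2])[0]
    d1/=np.linalg.norm(d1);d2/=np.linalg.norm(d2)
    A=np.c_[d1,-d2];s=np.linalg.lstsq(A,c2['o']-c1['o'],rcond=None)[0]
    a=c1['o']+s[0]*d1;b=c2['o']+s[1]*d2
    return (a+b)/2,np.linalg.norm(a-b)
E
python3 - <<'E'
from h import *
for n in ['scene','top']:
    c=cam(n); cv2.imwrite(f'pics/{n}0.png',c['color']); print(n,c['o'],c['Rwc'][:,2])
print(telemetry.get_state(), ctrl.grip_point_offset)
E
```

```text
scene [1.26953139 0.2668227  0.88342693] [-0.64498381 -0.25959709 -0.71875256]
top [ 0.43022529 -0.01890864  1.60208742] [ 0.08916514 -0.01278183 -0.99593484]
{'time': 0.1, 'qpos': array([-1.38598876e+00,  2.87137336e-01,  1.57802206e+00, -1.27524612e-05,
        1.27860212e+00, -1.49987749e-01]), 'dq': array([ 0.00237095, -0.00176114, -0.00375689, -0.00102531,  0.0003329 ,
       -0.000357  ]), 'joint_efforts': array([ 1.34396614e-03, -4.07294369e+01, -2.93699098e+01, -1.44331939e-04,
        3.38646765e-03,  4.05320364e-06]), 'eef_pos': array([ 0.22171173, -0.63692346,  0.23004994]), 'tcp_rot': array([ 9.86020813e-01,  1.66618668e-01, -2.49819091e-05, -1.08415877e-03]), 'contact_force': array([ 0.41160649, -0.28478869,  0.43801538]), 'wrist_torque': array([0.04711557, 0.02164533, 0.03313723]), 'finger_force': 0.0, 'opening': 1.0004084416139443} 0.0187
```

View pics/scene0.png

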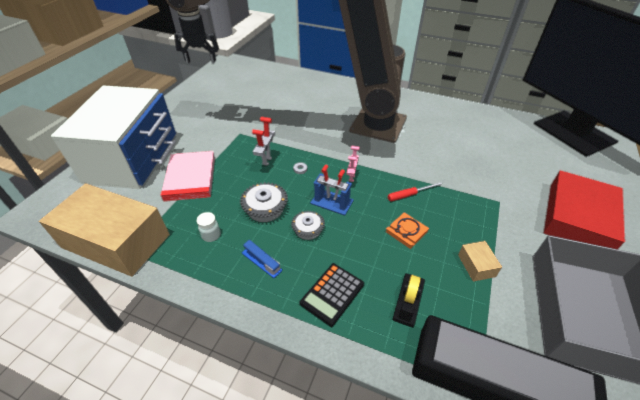

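View pics/top0.png

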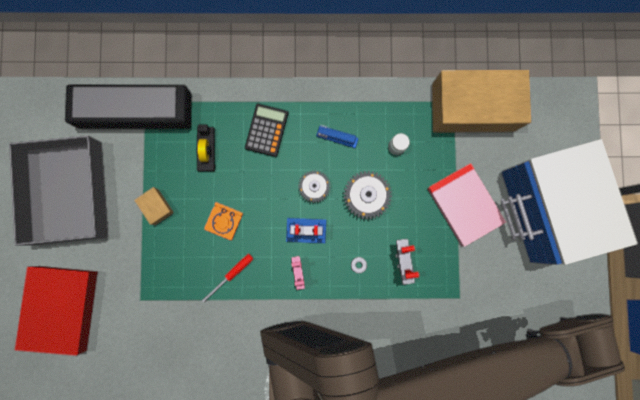

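Candidates:

| Item | Scene pixel | Decision |
|---|---|---|
| Large red-handled pliers | (263,140) | No, too big |
| Pink pliers | (353,162) | No |
| Red-handled pliers in blue stand | (333,185); top (306,230) | Chosen, smaller |
| Larger hub | (264,200); top (367,195) | Chosen |
| Smaller hub | (308,225); top (314,186) | No |
| Bearing | (300,168) | Bystander |

The ring is in the orange tray at top (223,220).

```bash
python3 - <<'E'
from h import *
t=cam('top'); s=cam('scene')
def blob(img,lo,hi,box):
    x0,y0,x1,y1=box; h=cv2.cvtColor(img,cv2.COLOR_BGR2HSV)
    m=cv2.inRange(h,lo,hi); k=np.zeros_like(m); k[y0:y1,x0:x1]=m[y0:y1,x0:x1]; return k
im=t['color']
m=blob(im,(8,150,120),(20,255,255),(195,195,250,245))
cs=max(cv2.findContours(m,0,2)[0],key=cv2.contourArea); r=cv2.minAreaRect(cs)
print('tray',r, plane(t,cv2.boxPoints(r),.016).round(4).tolist(), plane(t,[r[0]],.018))
m=blob(im,(100,120,50),(125,255,255),(280,210,335,250))
cs=np.vstack(cv2.findContours(m,0,2)[0]); r=cv2.minAreaRect(cs)
print('stand',r, plane(t,[r[0]],.08),plane(t,cv2.boxPoints(r),.05).round(4).tolist())
m=blob(im,(0,150,90),(6,255,255),(280,210,335,250))
for c in cv2.findContours(m,0,2)[0]:
    if cv2.contourArea(c)>4: print('red',cv2.minAreaRect(c),plane(t,[cv2.minAreaRect(c)[0]],.134))
print('hub rough',plane(t,[(367.5,194)],.068), plane(t,[(345,196),(390,196),(367,174),(367,218)],.05).round(3).tolist())
a=cv2.resize(im[180:270,200:440],None,fx=3.3,fy=3.3,interpolation=2)
b=cv2.resize(s['color'][110:260,220:460],None,fx=3.3,fy=2,interpolation=2)
cv2.imwrite('pics/crop1.png',np.vstack([a,b])); print(a.shape,b.shape)
E
```

```text
tray ((223.12118530273438, 221.02471923828125), (29.54084014892578, 29.346811294555664), 22.833654403686523) [[0.4851, 0.2948, 0.016], [0.5682, 0.261, 0.016], [0.5324, 0.177, 0.016], [0.4495, 0.2112, 0.016]] [[0.50859042 0.23573451 0.018     ]]
stand ((305.5, 230.0), (24.0, 39.0), 90.0) [[ 0.47782202 -0.01711425  0.08      ]] [[0.5152, 0.0416, 0.05], [0.5146, -0.0761, 0.05], [0.4424, -0.0755, 0.05], [0.4431, 0.0416, 0.05]]
red ((314.5, 230.0), (6.0, 3.0), 90.0) [[ 0.47600582 -0.04281476  0.134     ]]
red ((297.0, 229.5), (7.0, 4.0), 90.0) [[0.4776768  0.00702018 0.134     ]]
hub rough [[ 0.58511989 -0.20346394  0.068     ]] [[0.581, -0.137, 0.05], [0.581, -0.274, 0.05], [0.648, -0.205, 0.05], [0.514, -0.203, 0.05]]
(297, 792, 3) (300, 792, 3)
```

View pics/crop1.png

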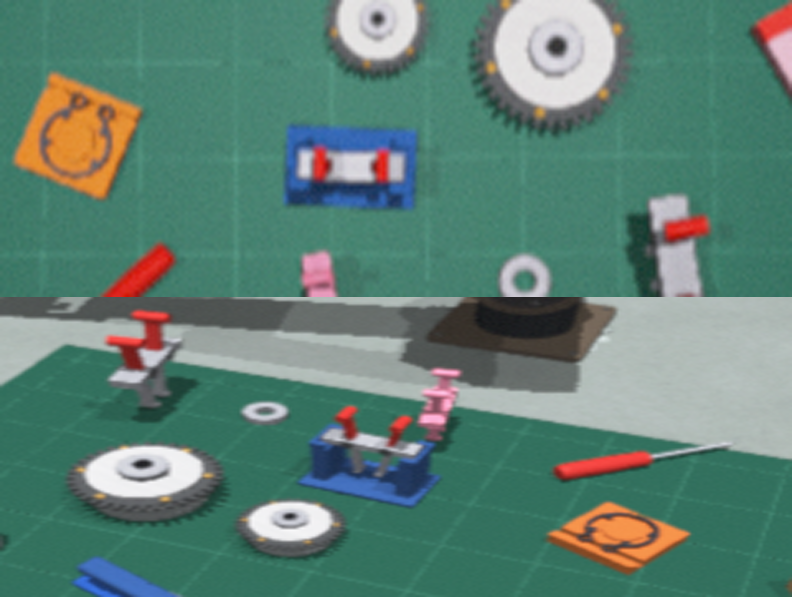

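The crop confirms it. The smaller red pliers are in the blue stand at crop (350,165). The larger hub is at crop (556,46). The ring in the tray has its eyes at crop (78,100) and (105,113), pointing to +x and slightly −y.

```bash
cat >> h.py <<'E'
def go(pos,yawdeg,s=None):
    """shift cm and rotvec deg in the tool axes from the measured pose to TCP pos, tool down, x at yaw"""
    s=s or telemetry.get_state(); R0=R.from_quat(s['tcp_rot'])
    R1=R.from_euler('z',yawdeg,degrees=True)*R.from_euler('x',180,degrees=True)
    sh=R0.inv().apply(np.array(pos)-s['eef_pos'])*100
    print('go',sh.round(2),(R0.inv()*R1).as_rotvec(degrees=True).round(1))
E
python3 - <<'E'
from h import *
print(np.array(vision.read_camera('wrist')['T_tool_cam']).round(3))
go([.53,-.2,.30],0); go([.43,-.017,.30],0)
E
```

```text
[[-0.001 -0.959 -0.285  0.072]
 [ 1.    -0.    -0.001  0.   ]
 [ 0.001 -0.285  0.959 -0.144]
 [ 0.     0.     0.     1.   ]]
go [ 43.48 -31.17  -6.89] [-0.1  0.  19.2]
go [ 40.05 -51.74  -6.87] [-0.1  0.  19.2]
```

arm_command(series=[5,-3,-7,0,0,0,0,50,-28.9,-7,0,0,19.2,0,50,-28.9,-7,0,0,19.2,0,50,-28.9,-7,0,0,19.2,0,50,-28.9,-7,0,0,19.2,0,50,-28.9,-7,0,0,19.2,0,50,-28.9,-7,0,0,19.2,0,50,-28.9,-7,0,0,19.2,0,50,-28.9,-7,0,0,19.2,0,50,-28.9,-7,0,0,19.2,0])

```text
time: 1.08
eef_pos: [0.4845, -0.3321, 0.2894]
tcp_rot: [1.0, -0.0, 0.0, 0.0]
contact_force: [0.6, -0.3, 0.6]
opening: 1.001
finger_force: 0.0
```

```bash
python3 - <<'E'
from h import *
print(telemetry.get_state()); go([.60,-.2,.30],0)
E
```

```text
{'time': 1.0833, 'qpos': array([-7.73643007e-01,  5.44503121e-02,  1.73444800e+00,  3.13191147e-05,
        1.35244712e+00,  7.97604233e-01]), 'dq': array([ 8.58037134e-01,  7.41005083e-02, -1.39614406e-01,  4.32713229e-04,
        5.95387675e-02,  8.50511623e-01]), 'joint_efforts': array([-3.19135688e+00, -3.33278310e+01, -2.90854061e+01, -4.80380884e-03,
        8.96761660e-02, -4.57792114e-01]), 'eef_pos': array([ 0.48445848, -0.33214396,  0.28935567]), 'tcp_rot': array([ 9.99999966e-01, -2.28847195e-04,  9.91295719e-05,  7.54160309e-05]), 'contact_force': array([ 0.57754233, -0.29301658,  0.58261987]), 'wrist_torque': array([-0.00616303,  0.00146524, -0.00826511]), 'finger_force': 0.0, 'opening': 1.0010913001858701}
go [ 11.55 -13.22  -1.06] [ 0. -0. -0.]
```

arm_command(series=[11.5,-13.2,-1,0,0,0,0,11.5,-13.2,-1,0,0,0,0,11.5,-13.2,-1,0,0,0,0,11.5,-13.2,-1,0,0,0,0,11.5,-13.2,-1,0,0,0,0,11.5,-13.2,-1,0,0,0,0,11.5,-13.2,-1,0,0,0,0])

```text
time: 1.67
eef_pos: [0.5984, -0.2019, 0.2988]
tcp_rot: [1.0, 0.0, -0.001, 0.0]
contact_force: [-0.1, -0.8, 0.2]
opening: 1.005
finger_force: 0.0
```

```bash
python3 - <<'E'
from h import *
s=telemetry.get_state(); print(s['eef_pos'],np.abs(s['dq']).max())
c=cam('wrist'); cv2.imwrite('pics/w_hub.png',c['color']); np.save('hub.npy',c,allow_pickle=True)
go([.44,-.017,.30],0); go([.477,-.017,.30],0)
E
```

```text
[ 0.5983763  -0.20194063  0.29878294] 0.037047439251016744
go [-15.8  -18.56  -0.11] [ 0.   0.1 -0. ]
go [-12.1  -18.57  -0.12] [ 0.   0.1 -0. ]
```

View pics/w_hub.png

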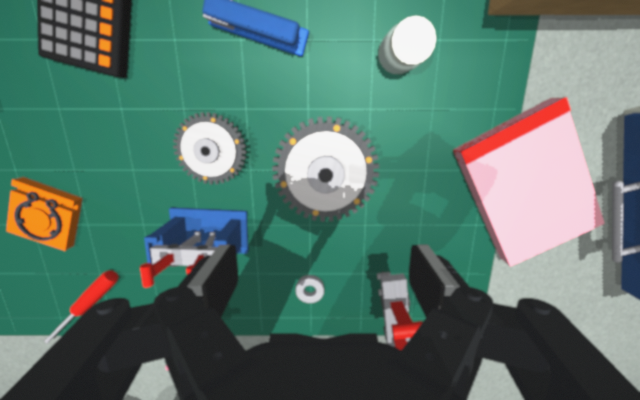

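The hub is at (326,175), with its bore dark and the collar partly shaded. The stand and pliers are at lower left, around (195,240). The tray is at (43,215).

arm_command(series=[-12.1,-18.6,0,0,0,0,0,-12.1,-18.6,0,0,0,0,0,-12.1,-18.6,0,0,0,0,0,-12.1,-18.6,0,0,0,0,0,-12.1,-18.6,6,0,0,0,0,-12.1,-18.6,6,0,0,0,0,-12.1,-18.6,6,0,0,0,0,-12.1,-18.6,6,0,0,0,0,-12.1,-18.6,6,0,0,0,0])

```text
time: 2.47
eef_pos: [0.4782, -0.0175, 0.2402]
tcp_rot: [1.0, -0.001, 0.001, 0.001]
contact_force: [-0.1, -0.7, 0.8]
opening: 0.999
finger_force: 0.0
```

```bash
python3 - <<'E'
from h import *
c=np.load('hub.npy',allow_pickle=True).item(); g=cv2.cvtColor(c['color'],cv2.COLOR_BGR2GRAY)
k=np.zeros_like(g); cv2.circle(k,(326,175),13,255,-1)
m=((g<70)&(k>0)).astype(np.uint8); M=cv2.moments(m); u=(M['m10']/M['m00'],M['m01']/M['m00']); print('hub bore',u,M['m00'],plane(c,[u],.068))
s=telemetry.get_state(); print(s['eef_pos'],np.abs(s['dq']).max())
c=cam('wrist'); cv2.imwrite('pics/w_pl.png',c['color']); np.save('pl.npy',c,allow_pickle=True)
E
```

```text
hub bore (325.08910891089107, 175.05940594059405) 101.0 [[ 0.58681949 -0.20479708  0.068     ]]
[ 0.47818857 -0.01752657  0.24024796] 0.059469154113891386
```

View pics/w_pl.png

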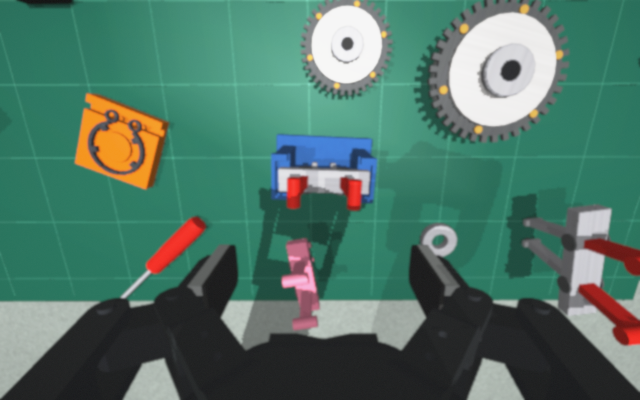

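The rollers are at (296,192) and (354,193), between the open fingers. The tray with the ring is at (120,142), eyes near (110,115) and (134,122). The hub bore is at (511,70).

```bash
python3 - <<'E'
from h import *
c=np.load('pl.npy',allow_pickle=True).item(); im=c['color']; h=cv2.cvtColor(im,cv2.COLOR_BGR2HSV)
m=cv2.inRange(h,(0,170,110),(6,255,255))|cv2.inRange(h,(174,170,110),(180,255,255)); k=np.zeros_like(m); k[165:220,275:375]=m[165:220,275:375]
for q in cv2.findContours(k,0,2)[0]:
    if cv2.contourArea(q)>20:
        x,y,w,hh=cv2.boundingRect(q); r=cv2.minAreaRect(q); print('red',(x,y,w,hh),r,plane(c,[r[0],(x,y+hh/2),(x+w,y+hh/2),(x+w/2,y),(x+w/2,y+hh)],.14).round(4).tolist())
# white plate
m=((h[...,1]<60)&(h[...,2]>120)).astype(np.uint8); k=np.zeros_like(m); k[160:210,265:380]=m[160:210,265:380]
cs=np.vstack([q for q in cv2.findContours(k,0,2)[0] if cv2.contourArea(q)>20]); r=cv2.minAreaRect(cs); print('plate',r,plane(c,cv2.boxPoints(r),.09).round(4).tolist(),plane(c,[r[0]],.09))
# tray
m=cv2.inRange(h,(8,140,120),(20,255,255)); k=np.zeros_like(m); k[85:195,65:175]=m[85:195,65:175]
q=max(cv2.findContours(k,0,2)[0],key=cv2.contourArea); r=cv2.minAreaRect(q); print('tray',plane(c,cv2.boxPoints(r),.018).round(4).tolist(),plane(c,[r[0]],.018))
g=cv2.cvtColor(im,cv2.COLOR_BGR2GRAY); k=np.zeros_like(g); cv2.circle(k,(511,70),16,255,-1)
m=((g<80)&(k>0)).astype(np.uint8); M=cv2.moments(m); u=(M['m10']/M['m00'],M['m01']/M['m00']); print('bore',u,M['m00'],plane(c,[u],.068))
E
```

```text
red (342, 179, 19, 31) ((351.0, 194.0), (30.0, 18.0), 90.0) [[0.4794, -0.0422, 0.14], [0.4789, -0.0344, 0.14], [0.4789, -0.051, 0.14], [0.4928, -0.0423, 0.14], [0.4646, -0.043, 0.14]]
red (287, 178, 19, 30) ((296.0, 192.5), (29.0, 18.0), 90.0) [[0.4809, 0.0057, 0.14], [0.4804, 0.0135, 0.14], [0.4804, -0.003, 0.14], [0.4938, 0.0049, 0.14], [0.4666, 0.0056, 0.14]]
plate ((323.37469482421875, 180.63360595703125), (91.49736022949219, 24.054668426513672), 1.9749338626861572) [[0.4682, 0.0301, 0.09], [0.4937, 0.0281, 0.09], [0.4902, -0.0655, 0.09], [0.4645, -0.0657, 0.09]] [[ 0.47932522 -0.01820187  0.09      ]]
tray [[0.4912, 0.3106, 0.018], [0.5717, 0.2606, 0.018], [0.5359, 0.1665, 0.018], [0.4505, 0.2117, 0.018]] [[0.51397356 0.23730369 0.018     ]]
bore (510.4153846153846, 69.91538461538461) 260.0 [[ 0.58744406 -0.20594861  0.068     ]]
```

arm_command(series=[0.1,0.1,4,0,0,2,0,0.1,0.1,8,0,0,2,0,0.1,0.1,11,0,0,2,0,0.1,0.1,13,0,0,2,0,0.1,0.1,13,0,0,2,0,0.1,0.1,13,0,0,2,0.2,0.1,0.1,13,0,0,2,0.2,0.1,0.1,13,0,0,2,0.24,0.1,0.1,13,0,0,2,0.28,0.1,0.1,13,0,0,2,0.28], force=40)

```text
time: 3.35
eef_pos: [0.4815, -0.0183, 0.113]
tcp_rot: [1.0, -0.018, 0.003, 0.001]
contact_force: [-0.5, -0.7, 4.8]
opening: 0.723
finger_force: 6.0
```

```bash
python3 - <<'E'
from h import *
s=telemetry.get_state(); print({k:np.round(s[k],4) for k in ['eef_pos','tcp_rot','contact_force','wrist_torque','opening','finger_force']})
E
```

```text
{'eef_pos': array([ 0.4815, -0.0183,  0.113 ]), 'tcp_rot': array([ 0.9998, -0.0175,  0.0034,  0.0014]), 'contact_force': array([-0.4872, -0.6865,  4.8462]), 'wrist_torque': array([-0.2809,  0.1466, -0.0511]), 'opening': np.float64(0.7231), 'finger_force': np.float64(6.0489)}
```

arm_command(series=[0,0,-1,0,0,0,0.28,0,0,-3,0,0,0,0.28,0,0,-6,0,0,0,0.28,0,0,-10,0,0,0,0.28,0,0,-10,0,0,0,0.28,0,0,-10,0,0,0,0.28])

```text
time: 3.85
eef_pos: [0.4806, -0.0173, 0.2135]
tcp_rot: [1.0, -0.018, 0.004, 0.001]
contact_force: [0.4, -0.0, -2.5]
opening: 0.72
finger_force: 5.2
```

```bash
python3 - <<'E'
from h import *
s=telemetry.get_state(); print({k:np.round(s[k],4) for k in ['eef_pos','tcp_rot','contact_force','wrist_torque','opening','finger_force']})
c=cam('wrist'); cv2.imwrite('pics/w_lift.png',c['color']); np.save('lift.npy',c,allow_pickle=True)
go([.511,.2365,.2],-22.4)
E
```

```text
{'eef_pos': array([ 0.4806, -0.0173,  0.2135]), 'tcp_rot': array([ 9.998e-01, -1.750e-02,  4.000e-03,  8.000e-04]), 'contact_force': array([ 0.4069, -0.0343, -2.4601]), 'wrist_torque': array([0.0267, 0.001 , 0.0072]), 'opening': np.float64(0.72), 'finger_force': np.float64(5.1852)}
go [  2.3  -25.44   1.07] [-0.  -0.2 20.4]
```

View pics/w_lift.png

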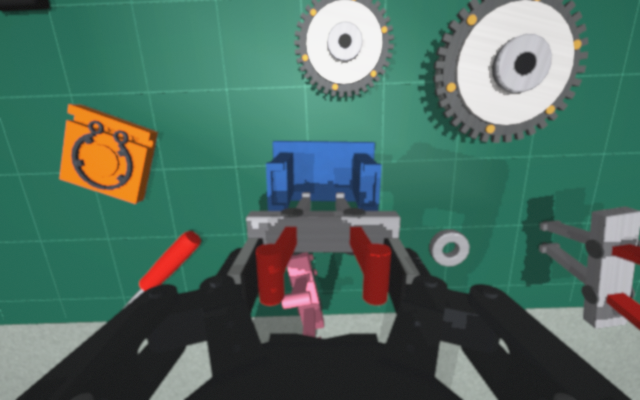

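The pliers came out cleanly. The feet are near (306,200) and (341,200), the rollers are between the fingers, and the stand is empty. Next I go over the ring's eyes.

arm_command(series=[0.5,-3,0,0,0,4,0.28,1.5,-7,0,0,0,9,0.28,2.5,-11,0,0,0,14,0.28,3.5,-15,0,0,0,18,0.28,4.5,-19,1,0,0,20.4,0.28,5.5,-22.5,3,0,0,20.4,0.28,5.7,-24.2,3.6,0,-0.2,20.4,0.28,5.7,-24.2,3.6,0,-0.2,20.4,0.28,5.7,-24.2,3.6,0,-0.2,20.4,0.28,5.7,-24.2,3.6,0,-0.2,20.4,0.28])

```text
time: 4.73
eef_pos: [0.5433, 0.2222, 0.1719]
tcp_rot: [0.981, -0.194, -0.003, 0.001]
contact_force: [0.3, -0.5, -2.1]
opening: 0.718
finger_force: 5.2
```

```bash
python3 - <<'E'
from h import *
s=telemetry.get_state(); print({k:np.round(s[k],4) for k in ['time','eef_pos','tcp_rot','contact_force','opening','finger_force']},np.abs(s['dq']).max())
c=cam('wrist'); np.save('eyes.npy',c,allow_pickle=True)
u=[proj(c,s['eef_pos']+R.from_quat(s['tcp_rot']).apply([0,y,.091])).round(1).tolist() for y in (-.014,.014)]; print('feet expected',u)
cv2.imwrite('pics/w_eyes.png',cv2.resize(c['color'][80:280,180:460],None,fx=2.8,fy=2.8,interpolation=cv2.INTER_CUBIC))
E
```

```text
{'time': np.float64(4.7333), 'eef_pos': array([0.5433, 0.2222, 0.1719]), 'tcp_rot': array([ 9.809e-01, -1.943e-01, -2.900e-03,  7.000e-04]), 'contact_force': array([ 0.3465, -0.4809, -2.1114]), 'opening': np.float64(0.7181), 'finger_force': np.float64(5.1964)} 0.023901826845416037
feet expected [[[306.2, 198.4]], [[339.4, 198.4]]]
```

View pics/w_eyes.png

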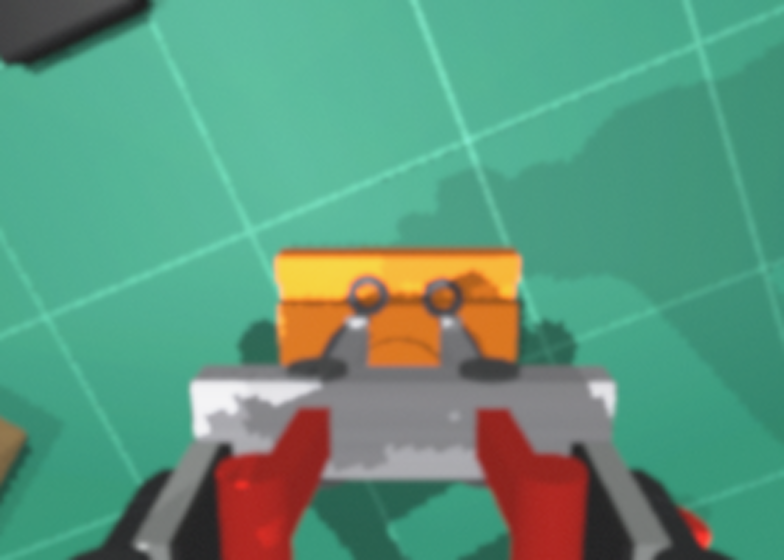

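The eyes are at crop (367,295) and (443,297), full-frame about (311,185.4) and (338,186). The feet's front ends are at crop (357,320) and (449,320), lined up sideways and a little behind the eyes.

```bash
python3 - <<'E'
from h import *
c=np.load('eyes.npy',allow_pickle=True).item(); im=c['color']; g=cv2.cvtColor(im,cv2.COLOR_BGR2GRAY); h=cv2.cvtColor(im,cv2.COLOR_BGR2HSV)
s=telemetry.get_state(); Rt=R.from_quat(s['tcp_rot'])
pts=[]
for u0 in [(311,185.5),(338.3,186)]:
    yy,xx=np.mgrid[0:400,0:640]; d=np.hypot(xx-u0[0],yy-u0[1]); m=(d<8)&(g<105)&(yy<191)
    (q,r)=cv2.minEnclosingCircle(np.argwhere(m)[:,::-1].astype(np.float32)); pts.append(q); print(u0,q,r,xx[m].mean(),yy[m].mean())
P=plane(c,pts,.023); print(P,'in tool',Rt.inv().apply(P-s['eef_pos']).round(4), np.linalg.norm(P[0]-P[1]))
S=h[...,1]
print('sat'); 
for y in range(180,214): print(y,' '.join(f'{v:3d}' for v in S[y,298:350:1]))
E
```

```text
(311, 185.5) (311.0, 187.0) 7.071167945861816 311.57142857142856 187.77777777777777
(338.3, 186) (338.2272644042969, 185.9545440673828) 7.842813491821289 339.0625 186.5
[[0.5419242  0.23575754 0.023     ]
 [0.5321616  0.20922487 0.023     ]] in tool [[-0.0063 -0.0123  0.1497]
 [-0.0052  0.0159  0.1497]] 0.02827173334411368
sat
180 185 186 185 185 185 185 182 171 146  94  42  29  35  38  36  33  57 115 164 187 193 192 192 192 190 192 190 191 191 191 191 192 192 194 191 177 149 111  78  58  58  86 128 155 172 195 203 212 213 209 215 212
181 185 185 186 185 187 184 173 150  95  42  49  84 110 117 106  82  50  54 111 167 189 194 194 194 193 191 190 189 189 190 190 191 193 192 174 122  62  25  17  17  22  29  44  74 124 166 195 210 212 213 213 215
182 188 187 187 187 186 182 164 124  56  74 124 154 168 169 160 144 108  54  56 129 182 195 195 196 194 194 190 190 190 191 191 193 192 183 134  47  16  25  49  71  87  91  85  70  75 123 173 198 208 213 213 216
183 188 188 188 187 188 178 153 100  71 133 170 186 192 192 188 177 150  89  31  88 167 196 200 199 200 199 196 195 194 198 198 196 191
[... 5736 characters left out ...]
 138 135 113  67  21   5   7   7   5   5   6   7   8   8   8   8
211   7   8   8   8   7   6   8   5   7   7   7   7  11  35  56  65  67  65  67  67  65  67  66  65  65  66  66  67  67  67  65  67  65  67  66  64  67  63  51  25   7   4   9   7   5   5   6   8   8   8   8   0
212   8  11   4   8   7   3   5   5   7   6   4   4   4   4   9   9   9   9   9   9   9   9   9  11   9   9   9   6  11  11   9   9  11  11  11  11  11   9   7   4   4   4   4   7   5   8   6   7   8   8   8   4
213   8   4   7   7   7   6   7   5   7   7   7   7   7   7   7   6   7   7   7   7   4   7   4   4   4   4   7   7   4   4   7   7   7   7   7   7   7   7   7   7   7   4   7   7   7   5   6  10   4   7   4   4
```

arm_command(series=[-0.2,0.1,1.5,0,0,1.5,0.28,-0.2,0.1,3,0,0,1.5,0.28,-0.2,0.1,4.2,0,0,1.5,0.28,-0.2,0.1,4.4,0,0,1.5,0.28,-0.2,0.1,4.4,0,0,1.5,0.28])

```text
time: 5.2
eef_pos: [0.5411, 0.2218, 0.1282]
tcp_rot: [0.978, -0.208, -0.003, 0.0]
contact_force: [0.1, 0.7, -1.4]
opening: 0.719
finger_force: 5.2
```

```bash
python3 - <<'E'
from h import *
s=telemetry.get_state(); print({k:np.round(s[k],4) for k in ['time','eef_pos','tcp_rot','contact_force','opening','finger_force']},np.abs(s['dq']).max())
c=cam('wrist'); np.save('eyes2.npy',c,allow_pickle=True)
cv2.imwrite('pics/w_eyes2.png',cv2.resize(c['color'][160:230,275:375],None,fx=8,fy=8,interpolation=cv2.INTER_CUBIC))
Rt=R.from_quat(s['tcp_rot'])
for x in (0,.008): print([proj(c,s['eef_pos']+Rt.apply([x,y,.091])).round(1).tolist() for y in (-.014,.014)])
E
```

```text
{'time': np.float64(5.2), 'eef_pos': array([0.5411, 0.2218, 0.1282]), 'tcp_rot': array([ 9.782e-01, -2.078e-01, -2.700e-03,  4.000e-04]), 'contact_force': array([ 0.1152,  0.6605, -1.3605]), 'opening': np.float64(0.7194), 'finger_force': np.float64(5.193)} 0.03073280570927805
[[[306.2, 198.4]], [[339.4, 198.4]]]
[[[306.0, 189.2]], [[339.6, 189.2]]]
```

View pics/w_eyes2.png

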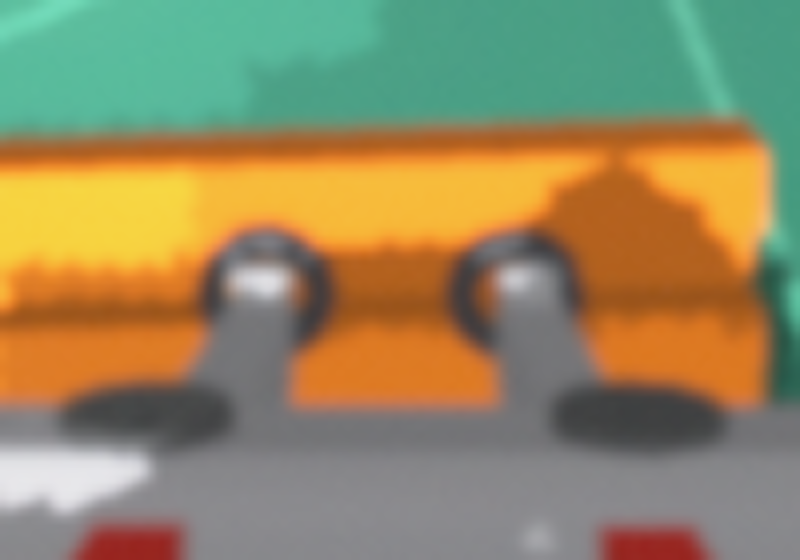

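At full-frame scale the eye lugs are centred near (308.5,197) and (339.3,197). The feet are centred over them near columns 307.6 and 341.3, within about 0.4 mm. Now I insert the pins.

arm_command(series=[0,0,0.4,0,0,0,0.28,0,0,0.8,0,0,0,0.28,0,0,1.1,0,0,0,0.28,0,0,1.3,0,0,0,0.28,0,0,1.4,0,0,0,0.28,0,0,1.4,0,0,0,0.28])

```text
time: 5.75
eef_pos: [0.5426, 0.2227, 0.1167]
tcp_rot: [0.978, -0.207, -0.001, -0.0]
contact_force: [-1.2, -1.6, 4.5]
opening: 0.72
finger_force: 6.8
```

```bash
python3 - <<'E'
from h import *
s=telemetry.get_state(); print({k:np.round(s[k],4) for k in ['time','eef_pos','tcp_rot','contact_force','wrist_torque','opening','finger_force']},np.abs(s['dq']).max())
E
```

```text
{'time': np.float64(5.75), 'eef_pos': array([0.5426, 0.2227, 0.1167]), 'tcp_rot': array([ 9.783e-01, -2.070e-01, -7.000e-04, -0.000e+00]), 'contact_force': array([-1.1781, -1.5568,  4.4615]), 'wrist_torque': array([-0.2611,  0.1919,  0.008 ]), 'opening': np.float64(0.7201), 'finger_force': np.float64(6.8244)} 0.004036757977455818
```

arm_command(series=[0,0,0,0,0,0,0.32,0,0,0,0,0,0,0.37,0,0,0,0,0,0,0.42,0,0,-0.1,0,0,0,0.47,0,0,-0.1,0,0,0,0.52,0,0,-0.1,0,0,0,0.56,0,0,-0.1,0,0,0,0.62,0,0,-0.1,0,0,0,0.62,0,0,-0.1,0,0,0,0.62], force=40)

```text
time: 6.5
eef_pos: [0.5454, 0.2225, 0.1221]
tcp_rot: [0.978, -0.207, 0.003, -0.001]
contact_force: [-2.1, -3.7, 17.4]
opening: 0.399
finger_force: 38.8
```

```bash
python3 - <<'E'
from h import *
s=telemetry.get_state(); print({k:np.round(s[k],4) for k in ['time','eef_pos','tcp_rot','contact_force','wrist_torque','opening','finger_force']},np.abs(s['dq']).max())
c=cam('wrist'); np.save('spread.npy',c,allow_pickle=True)
cv2.imwrite('pics/w_spread.png',cv2.resize(c['color'][150:270,245:405],None,fx=5,fy=5,interpolation=cv2.INTER_CUBIC))
E
```

```text
{'time': np.float64(6.5), 'eef_pos': array([0.5454, 0.2225, 0.1221]), 'tcp_rot': array([ 9.784e-01, -2.068e-01,  2.600e-03, -6.000e-04]), 'contact_force': array([-2.1381, -3.7067, 17.3545]), 'wrist_torque': array([-0.7301,  0.4786,  0.0511]), 'opening': np.float64(0.3987), 'finger_force': np.float64(38.7692)} 0.0016967699861589359
```

View pics/w_spread.png

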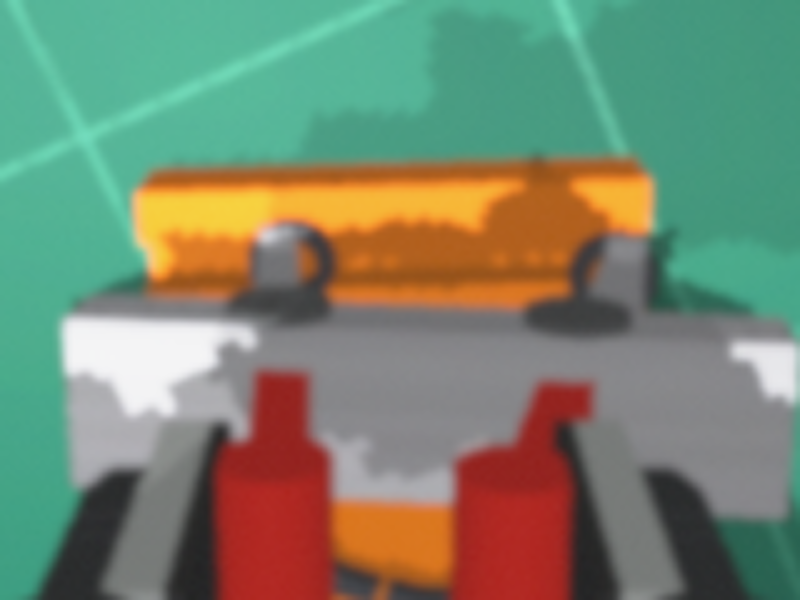

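The ring is spread: the eye lugs are at crop (293,260) and (617,265), about 56 mm apart. But the pliers have rolled sideways, with the plate's middle at crop x 430 against 394 for the rollers. The cause is 17 N pushing down, because the pads swing forward as they close. I'll raise the tool to take the load off and check the tilt in numbers.

arm_command(series=[0,0,-0.2,0,0,0,0.62,0,0,-0.4,0,0,0,0.62,0,0,-0.6,0,0,0,0.62,0,0,-0.7,0,0,0,0.62,0,0,-0.7,0,0,0,0.62], force=25)

```text
time: 6.97
eef_pos: [0.542, 0.2229, 0.1231]
tcp_rot: [0.978, -0.207, -0.001, -0.0]
contact_force: [1.1, -0.6, 1.0]
opening: 0.396
finger_force: 35.9
```

```bash
cat >> h.py <<'E'
def stat():
    s=telemetry.get_state(); print({k:np.round(s[k],4).tolist() for k in ['time','eef_pos','tcp_rot','contact_force','wrist_torque','opening','finger_force']},'v',np.abs(s['dq']).max().round(3))
    return s
def look(c,rows=(212,216,220,224,228)):
    h=cv2.cvtColor(c['color'],cv2.COLOR_BGR2HSV)
    for y in rows:
        x=np.where(h[y,235:415,1]<60)[0]+235
        if len(x): print('plate row',y,x.min(),x.max(),(x.min()+x.max())/2)
    m=(cv2.inRange(h,(0,170,90),(6,255,255))|cv2.inRange(h,(174,170,90),(180,255,255))); m[:200]=0;m[:,:240]=0;m[:,410:]=0
    for q in cv2.findContours(m,0,2)[0]:
        if cv2.contourArea(q)>60: print('roller',cv2.boundingRect(q))
E
python3 - <<'E'
from h import *
look(np.load('spread.npy',allow_pickle=True).item())
print('old');look(np.load('eyes2.npy',allow_pickle=True).item())
stat(); c=cam('wrist'); np.save('s2.npy',c,allow_pickle=True); print('now');look(c)
E
```

```text
plate row 212 259 380 319.5
plate row 216 257 402 329.5
plate row 220 257 404 330.5
plate row 224 258 404 331.0
plate row 228 258 404 331.0
roller (335, 228, 27, 69)
roller (288, 225, 24, 70)
old
plate row 212 252 395 323.5
plate row 216 248 399 323.5
plate row 220 248 399 323.5
plate row 224 248 399 323.5
plate row 228 249 398 323.5
roller (351, 227, 39, 75)
roller (257, 227, 40, 74)
{'time': 6.9667, 'eef_pos': [0.542, 0.2229, 0.1231], 'tcp_rot': [0.9783, -0.2072, -0.0013, -0.0003], 'contact_force': [1.0697, -0.6126, 0.9877], 'wrist_torque': [-0.0738, -0.2884, 0.004], 'opening': 0.3957, 'finger_force': 35.922} v 0.003
now
plate row 212 256 400 328.0
plate row 216 256 403 329.5
plate row 220 257 404 330.5
plate row 224 257 403 330.0
plate row 228 258 403 330.5
roller (335, 226, 27, 72)
roller (288, 223, 24, 71)
```

arm_command(series=[0,0,0,0,0,0,0.55,0,0,0.1,0,0,0,0.5,0,0,0.15,0,0,0,0.45,0,0,0.2,0,0,0,0.4,0,0,0.2,0,0,0,0.4,0,0,0.2,0,0,0,0.4], force=25)

```text
time: 7.52
eef_pos: [0.541, 0.2226, 0.1203]
tcp_rot: [0.978, -0.207, -0.003, 0.0]
contact_force: [-0.1, -0.5, -1.9]
opening: 0.601
finger_force: 10.1
```

```bash
python3 - <<'E'
from h import *
stat(); c=cam('wrist'); np.save('s3.npy',c,allow_pickle=True); look(c)
E
```

```text
{'time': 7.5167, 'eef_pos': [0.541, 0.2226, 0.1203], 'tcp_rot': [0.9783, -0.2072, -0.0026, 0.0004], 'contact_force': [-0.1174, -0.5064, -1.8656], 'wrist_torque': [0.1293, -0.0372, 0.0388], 'opening': 0.6013, 'finger_force': 10.0664} v 0.003
plate row 212 256 398 327.0
plate row 216 253 401 327.0
plate row 220 253 403 328.0
plate row 224 254 403 328.5
plate row 228 254 402 328.0
roller (353, 227, 26, 75)
roller (269, 226, 32, 73)
```

arm_command(series=[0,0,0.05,0,0,0,0.36,0,0,0.1,0,0,0,0.32,0,0,0.15,0,0,0,0.28,0,0,0.15,0,0,0,0.26,0,0,0.15,0,0,0,0.26,0,0,0.15,0,0,0,0.26], force=25)

```text
time: 8.07
eef_pos: [0.5417, 0.2227, 0.1196]
tcp_rot: [0.978, -0.207, -0.002, 0.0]
contact_force: [-0.2, 0.0, -1.9]
opening: 0.741
finger_force: 5.0
```

```bash
python3 - <<'E'
from h import *
stat(); c=cam('wrist'); np.save('s4.npy',c,allow_pickle=True); look(c)
E
```

```text
{'time': 8.0667, 'eef_pos': [0.5417, 0.2227, 0.1196], 'tcp_rot': [0.9783, -0.2072, -0.0018, 0.0001], 'contact_force': [-0.2244, 0.0205, -1.9099], 'wrist_torque': [-0.0059, 0.0048, -0.022], 'opening': 0.7409, 'finger_force': 4.9798} v 0.001
plate row 212 255 375 315.0
plate row 216 251 401 326.0
plate row 220 251 403 327.0
plate row 224 251 403 327.0
plate row 228 251 403 327.0
roller (354, 229, 39, 77)
roller (255, 228, 44, 75)
```

arm_command(series=[0,0.1,0,0.7,0,0,0.28,0,0.2,0,1.4,0,0,0.28,0,0.3,0,2,0,0,0.28,0,0.3,0.1,2,0,0,0.28,0,0.3,0.2,2,0,0,0.28,0,0.3,0.2,2,0,0,0.28], force=25)

```text
time: 8.62
eef_pos: [0.5403, 0.2199, 0.1174]
tcp_rot: [0.978, -0.207, 0.002, -0.017]
contact_force: [0.7, 0.6, -2.4]
opening: 0.721
finger_force: 5.2
```

```bash
python3 - <<'E'
from h import *
stat(); c=cam('wrist'); np.save('s5.npy',c,allow_pickle=True); look(c)
g=cv2.cvtColor(c['color'],cv2.COLOR_BGR2HSV)[...,1]
for y in range(184,212,2): print(y,' '.join(f'{v//10:2d}' for v in g[y,290:362]))
E
```

```text
{'time': 8.6167, 'eef_pos': [0.5403, 0.2199, 0.1174], 'tcp_rot': [0.9781, -0.2073, 0.0017, -0.017], 'contact_force': [0.6807, 0.5658, -2.4083], 'wrist_torque': [0.0125, -0.0205, 0.0129], 'opening': 0.7212, 'finger_force': 5.1846} v 0.006
plate row 212 255 386 320.5
plate row 216 251 401 326.0
plate row 220 251 403 327.0
plate row 224 252 403 327.5
plate row 228 252 403 327.5
roller (354, 229, 37, 77)
roller (257, 227, 42, 75)
184 19 20 19 20 19 19 19 19 20 20 20 20 20 20 20 20 20 20 20 20 20 20 20 20 20 19 19 20 19 19 19 19 19 19 19 19 19 19 19 19 19 19 19 19 19 19 19 19 19 19 19 19 19 19 19 19 19 19 19 19 19 19 19 19 19 19 19 19 19 19 19 19
186 18 18 18 18 18 18 18 19 19 19 19 19 19 19 19 19 19 19 19 19 19 19 19 19 19 19 19 19 19 19 19 19 19 19 19 19 19 19 19 19 19 19 19 19 19 19 19 19 19 19 19 19 19 19 19 19 19 19 19 19 19 19 19 19 19 19 19 19 19 19 19 20
188 18 18 18 18 18 18 18 18 19 19 19 19 19 19 19 19 19 19 19 19 19 19 19 19 19 19 19 19 19 19 19 19 19 19 19 19 19 19 19 19 19 19 19 19 19 19 19 19 19 19 19 19 19 19 19 19 19 19 19 19 19 19 19 19 19 19 19 19 20 20 21 21
190 18 19 
[... 1709 characters left out ...]
0  0  0  0  0  2 11 17 20 21 21 21 21 21
206 20 20 20 20 20 20 20 20 20 20 20 18 14  8  3  0  0  0  0  0  0  0  0  0  0  0  0  0  3 10 15 18 20 21 21 21 21 21 21 21 21 21 21 21 21 21 21 20 17 12  5  0  0  0  0  0  0  0  0  0  0  0  0  4 11 17 20 21 21 21 21 21
208 17 15 15 14 13 13 12 12 12 13 12 11  6  2  0  0  0  0  0  0  0  0  0  0  0  1  5 11 16 18 20 20 20 21 21 21 21 21 21 21 21 21 21 21 21 21 21 21 20 19 15 10  3  0  0  0  0  0  0  0  0  0  0  2  8 13 17 18 18 18 19 19
210  3  1  1  0  0  0  0  0  0  0  0  0  0  0  0  0  0  0  0  0  0  0  0  0  0  3 10 14 17 17 17 17 18 17 18 18 18 18 18 18 18 18 18 18 18 18 18 18 19 19 18 15 10  3  0  0  0  0  0  0  0  1  0  0  1  3  4  5  6  7  8  9
```

arm_command(series=[0,0.1,0,0.7,0,0,0.28,0,0.2,0,1.3,0,0,0.28,0,0.2,0.1,1.3,0,0,0.28,0,0.2,0.2,1.3,0,0,0.28,0,0.2,0.2,1.3,0,0,0.28,0,0.2,0.2,1.3,0,0,0.28], force=25)

```text
time: 9.17
eef_pos: [0.5398, 0.2182, 0.1157]
tcp_rot: [0.978, -0.207, 0.004, -0.028]
contact_force: [0.7, -0.5, -1.3]
opening: 0.721
finger_force: 5.1
```

```bash
python3 - <<'E'
from h import *
stat(); c=cam('wrist'); np.save('s6.npy',c,allow_pickle=True); look(c,(220,224))
E
```

```text
{'time': 9.1667, 'eef_pos': [0.5398, 0.2182, 0.1157], 'tcp_rot': [0.9779, -0.2072, 0.0043, -0.0281], 'contact_force': [0.7206, -0.5094, -1.2646], 'wrist_torque': [-0.1414, 0.0631, -0.0058], 'opening': 0.7205, 'finger_force': 5.1291} v 0.003
plate row 220 251 403 327.0
plate row 224 252 403 327.5
roller (354, 229, 37, 77)
roller (257, 227, 42, 75)
```

arm_command(series=[0,0,-0.05,0,0,0,0.31,0,0,-0.1,0,0,0,0.34,0,0,-0.16,0,0,0,0.37,0,0,-0.2,0,0,0,0.4,0,0,-0.25,0,0,0,0.44,0,0,-0.3,0,0,0,0.48,0,0,-0.34,0,0,0,0.52,0,0,-0.38,0,0,0,0.56,0,0,-0.4,0,0,0,0.58,0,0,-0.4,0,0,0,0.58], force=25)

```text
time: 10.05
eef_pos: [0.5403, 0.2172, 0.1211]
tcp_rot: [0.978, -0.207, 0.005, -0.027]
contact_force: [-1.0, -2.5, 7.5]
opening: 0.425
finger_force: 18.5
```

```bash
python3 - <<'E'
from h import *
stat(); c=cam('wrist'); np.save('s7.npy',c,allow_pickle=True); look(c,(216,220,224))
g=cv2.cvtColor(c['color'],cv2.COLOR_BGR2HSV)[...,1]
for y in range(194,212,2): print(y,' '.join(f'{v//10:2d}' for v in g[y,284:380]))
E
```

```text
{'time': 10.05, 'eef_pos': [0.5403, 0.2172, 0.1211], 'tcp_rot': [0.978, -0.2068, 0.005, -0.0273], 'contact_force': [-0.9643, -2.4651, 7.516], 'wrist_torque': [-0.2383, 0.1713, -0.0559], 'opening': 0.4247, 'finger_force': 18.4679} v 0.001
plate row 216 256 402 329.0
plate row 220 256 403 329.5
plate row 224 256 403 329.5
roller (337, 226, 25, 72)
roller (286, 224, 24, 71)
194 20 20 20 20 20 20 20 20 20 19 16 10  2  0  0  0  0  0  0  0  0  0  0  4 12 16 19 20 21 21 21 21 21 21 20 20 20 20 20 20 20 20 20 20 20 21 21 21 21 21 21 21 21 21 21 21 21 21 21 21 21 21 21 21 21 21 21 21 21 21 21 21 20 20 20 18 15 11  6  3  2  2  1  1  2  5  9 12 14 10  5 11 13 13 14 13
196 21 20 20 21 21 21 21 21 20 18 13  3  0  0  0  0  0  0  0  2  7 11  9  4  2  8 16 19 20 21 21 21 21 21 21 21 21 21 21 21 21 21 21 21 21 21 21 21 20 21 21 21 21 21 21 21 21 20 21 21 21 20 21 21 21 21 20 20 21 21 21 20 19 16 11  4  0  0  0  0  0  0  0  0  0  0  1  6  9  5 11 13 13 12 13 13
198 21 21 21 21 21 21 21 21 20 17 10  1  0  0  0  0  0  0  1  7 13 17 17 12  5  3 12 17 20 21 21 21 21 21 21 21 21 21 21 21 21 21 21 21 21 21 
[... 1201 characters left out ...]
21 21 21 21 21 21 21 21 21 21 20 20 20 19 18 15  9  1  1  0  0  0  0  0  0  0  0  0  0  2  9 14 13  5 11 13 14 14 13
208  5  5  5  6  7  7  6  3  1  0  0  0  0  0  0  0  0  0  0  0  0  0  0  1  5  9 12 13 12 13 13 13 13 13 14 15 15 15 15 15 15 16 16 16 16 16 16 17 17 17 17 17 17 17 18 18 18 18 18 18 18 18 19 19 19 18 17 14 13 11 10  8  6  3  0  0  0  0  0  0  0  0  0  0  0  3 10 16 18 15  8  9 13 13 13 13
210  0  0  0  0  0  0  0  0  0  0  0  0  0  0  1  0  0  1  0  0  0  0  0  0  0  0  0  0  0  0  0  0  1  1  2  2  2  2  2  2  2  3  3  3  3  3  4  4  5  5  5  5  5  5  5  5  6  6  6  6  6  6  7  8  8  7  4  1  0  0  0  0  0  0  0  0  0  0  0  0  0  0  0  0  1  6 11 13 12  9  3  3  4  5  6  6
```

arm_command(series=[0,0,-0.15,0,0,0,0.6,0,0,-0.3,0,0,0,0.6,0,0,-0.5,0,0,0,0.6,0,0,-0.9,0,0,0,0.6,0,0,-1.5,0,0,0,0.6,0,0,-2.5,0,0,0,0.6,0,0,-3.5,0,0,0,0.6,0,0,-4.5,0,0,0,0.6,0,0,-4.5,0,0,0,0.6,0,0,-4.5,0,0,0,0.6], force=25)

```text
time: 10.93
eef_pos: [0.5395, 0.2158, 0.1662]
tcp_rot: [0.978, -0.207, 0.006, -0.029]
contact_force: [0.3, 0.3, -1.9]
opening: 0.408
finger_force: 22.2
```

```bash
python3 - <<'E'
from h import *
stat(); c=cam('wrist'); np.save('s8.npy',c,allow_pickle=True); look(c,(220,224))
im=c['color']; a=cv2.resize(im[150:330,230:410],None,fx=3,fy=3,interpolation=cv2.INTER_CUBIC)
t=cam('top')['color'][195:250,200:255]; b=cv2.resize(t,(240,240))
s=cam('scene'); p=proj(s,[.54,.22,.05])[0].astype(int); d=cv2.resize(s['color'][p[1]-40:p[1]+40,p[0]-40:p[0]+40],(300,300),interpolation=cv2.INTER_CUBIC)
o=np.zeros((540,840,3),np.uint8); o[:,:540]=a; o[:240,540:780]=b; o[240:540,540:840]=d; cv2.imwrite('pics/w_lift2.png',o[:,:800])
E
```

```text
{'time': 10.9333, 'eef_pos': [0.5395, 0.2158, 0.1662], 'tcp_rot': [0.9779, -0.2071, 0.0056, -0.0288], 'contact_force': [0.3491, 0.3189, -1.9099], 'wrist_torque': [-0.0989, 0.0146, -0.0148], 'opening': 0.4082, 'finger_force': 22.2061} v 0.026
plate row 220 256 403 329.5
plate row 224 256 403 329.5
roller (335, 226, 26, 72)
roller (287, 224, 24, 70)
```

View pics/w_lift2.png

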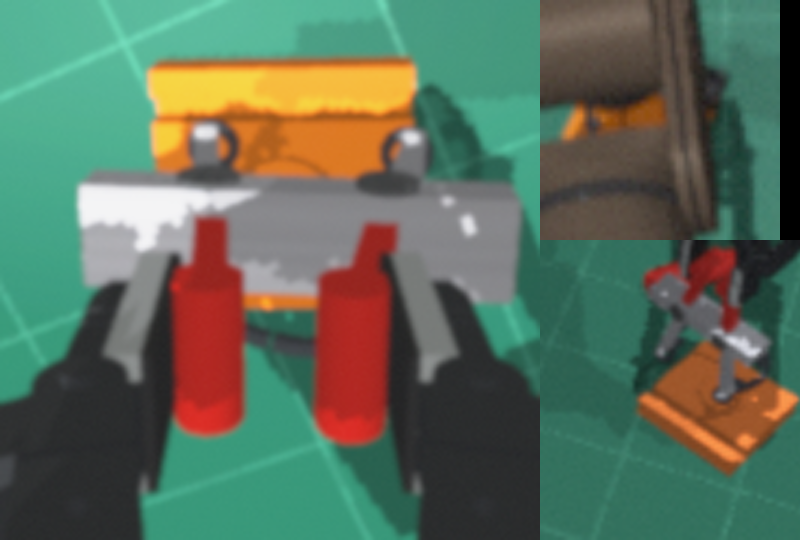

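The ring is lifted and stays on the feet: lugs at crop (215,148) and (405,150), and the back arc shows below the plate at (280,335). The tray is empty and well below. That was the last picture, so from here I work from numbers only.

```bash
python3 - <<'E'
from h import *
s=telemetry.get_state(); Rt=R.from_quat(s['tcp_rot'])
c=np.load('s8.npy',allow_pickle=True).item(); T=np.array(c['T_tool_cam'])
cc=dict(c); cc['Rwc']=T[:3,:3]; cc['o']=T[:3,3]   # tool frame camera
L,Rr=plane(cc,[(301.7,199.3),(365,200)],.0927)
print('eyes tool',L,Rr,np.linalg.norm(L-Rr)); mid=(L+Rr)/2; d=L-Rr; a=np.degrees(np.arctan2(d[0],-d[1])); print('yaw of eyes line vs tool y',a)
for back in (-.0675,-.0625): print('back',back,proj(cc,[mid[0]+back,mid[1],.0927+.001]))
g=cv2.cvtColor(c['color'],cv2.COLOR_BGR2GRAY); h=cv2.cvtColor(c['color'],cv2.COLOR_BGR2HSV)
for col in (318,321,324,327,330): print(col,g[248:275,col].tolist())
xs=np.array([0,-.034,0]); 
ctr=mid+[-.034,0,0]; print('ring centre tool',ctr,'world',s['eef_pos']+Rt.apply(ctr))
print('tool axes',Rt.as_matrix().round(3).tolist())
E
```

```text
eyes tool [-0.00132546 -0.01798359  0.0927    ] [-0.00197244  0.03579714  0.0927    ] 0.053784626088241055
yaw of eyes line vs tool y 0.6892287057935748
back -0.0675 [[332.6375805  269.39886349]]
back -0.0625 [[332.68457855 264.55319014]]
318 [160, 166, 175, 173, 160, 123, 92, 83, 83, 86, 83, 73, 61, 61, 68, 72, 73, 77, 82, 89, 95, 103, 110, 115, 119, 120, 122]
321 [153, 145, 143, 143, 136, 111, 88, 81, 81, 81, 80, 77, 72, 67, 68, 71, 75, 75, 76, 80, 84, 84, 82, 83, 89, 101, 112]
324 [153, 144, 140, 137, 127, 107, 94, 88, 86, 82, 81, 78, 71, 61, 56, 60, 65, 69, 71, 76, 80, 85, 89, 91, 91, 89, 88]
327 [156, 145, 140, 138, 126, 111, 101, 101, 96, 86, 82, 80, 77, 69, 60, 56, 62, 68, 71, 72, 76, 77, 79, 79, 80, 81, 83]
330 [157, 147, 141, 137, 126, 105, 87, 81, 81, 81, 81, 80, 79, 75, 65, 57, 59, 66, 69, 72, 73, 76, 79, 79, 79, 80, 80]
ring centre tool [-0.03564895  0.00890678  0.0927    ] world [0.50380372 0.22678382 0.07104087]
tool axes [[0.914, -0.405, 0.019], [-0.405, -0.913, 0.053], [-0.004, -0.056, -0.998]]
```

arm_command(series=[0,-0.1,-1.5,0,0,0,0.6,0,-0.2,-3.5,0,0,0,0.6,0.4,0.4,-5,0,0,0,0.6,1.1,1.9,-5.1,0,0,0,0.6,2.1,4,-5.2,0,0,0,0.6,3.2,6.2,-5.4,0,0,0,0.6,4.2,8.4,-5.5,0,0,0,0.6,5.3,10.5,-5.6,0,0,0,0.6,6.3,12.7,-5.7,0,0,0,0.6,7.4,14.9,-5.8,0,0,0,0.6], force=25)

```text
time: 11.92
eef_pos: [0.5442, 0.0456, 0.2128]
tcp_rot: [0.978, -0.207, 0.003, -0.028]
contact_force: [0.3, 0.5, -2.4]
opening: 0.404
finger_force: 22.3
```

arm_command(series=[1.1,2.2,-0.1,0,0,0,0.6,2.2,4.5,-0.3,0.3,0,0,0.6,3.4,6.9,-0.4,0.6,0,0,0.6,4.6,9.3,-0.5,1,0,0,0.6,5.8,11.8,-0.7,1,0,0,0.6,7,14.2,-0.8,1,0,0,0.6,8.1,16.7,-1,1,0,0,0.6,9.3,19,-1.1,1,0,0,0.6,10,20.5,-1.2,1,0,0,0.6,10.2,20.9,-1.2,1,0,0,0.6], force=25)

```text
time: 12.75
eef_pos: [0.5529, -0.1888, 0.2126]
tcp_rot: [0.977, -0.209, 0.006, -0.036]
contact_force: [0.2, 0.3, -2.0]
opening: 0.402
finger_force: 22.3
```

arm_command(series=[0,0,0,0,0,0,0.6,0,0,0,0,0,0,0.6,0,0,0,0,0,0,0.6], force=25)

```text
time: 13.0
eef_pos: [0.5531, -0.1849, 0.213]
tcp_rot: [0.978, -0.207, 0.006, -0.037]
contact_force: [0.1, -0.7, -2.5]
opening: 0.408
finger_force: 22.3
```

```bash
cat >> h.py <<'E'
def toolcam(c):
    T=np.array(c['T_tool_cam']); d=dict(c); d['Rwc']=T[:3,:3]; d['o']=T[:3,3]; return d
def show(m,r0,r1,c0,c1,st=1):
    for y in range(r0,r1,st): print(y,''.join('.' if v==0 else str(int(v)) for v in m[y,c0:c1:st]))
E
python3 - <<'E'
from h import *
s=stat(); c=cam('wrist'); np.save('s9.npy',c,allow_pickle=True); look(c,(220,224))
p=proj(c,[.587,-.2055,.068])[0]; print('bore expected',p)
g=cv2.cvtColor(c['color'],cv2.COLOR_BGR2GRAY); h=cv2.cvtColor(c['color'],cv2.COLOR_BGR2HSV)
u,v=p.astype(int)
show(g//26,v-40,v+40,u-50,u+50,2)
print('lugs'); show(g//26,186,212,285,385)
E
```

```text
{'time': 13.0, 'eef_pos': [0.5531, -0.1849, 0.213], 'tcp_rot': [0.9777, -0.2066, 0.0056, -0.0371], 'contact_force': [0.062, -0.7482, -2.514], 'wrist_torque': [-0.1277, -0.0002, 0.0362], 'opening': 0.4084, 'finger_force': 22.2913} v 0.008
plate row 220 256 403 329.5
plate row 224 256 403 329.5
roller (335, 226, 26, 72)
roller (287, 224, 24, 70)
bore expected [339.22382855 143.20960641]
103 44445799999999999999999999999999999999999999998678
105 44456999999999999999999999999999999999999999999766
107 44458999999999999999999999999999999999999999999964
109 44579999999999999999999999999999999999999999999995
111 44699999999999999999999999999999999999999999999997
113 45899999999999999999999999999999999999999999999999
115 57999999999999999999999999999999999999999999999999
117 58999999999999999999999888888899999999999999999999
119 69999999999999999999888999988888999999999999999999
121 79999999999999999988899999999998889999999999999999
123 89999999999999999889999999999999888999999999999999
125 99999999999999998899999999999999988899999999999999
127 999999999999999889999999999999999988899999999999
[... 3522 characters left out ...]
2222222222222222222222222222222222222222222122333333333322222222222222
206 4443333222222222222222222222222222222222222222222222222222222222222222222122233333333322222222222222
207 4433322222222222222222222222222222222222222222222222222222222222222222222122222223333322222222222222
208 3333222222222222222222222333333333333333333333322222322222222222222221111112222222223332222222222222
209 4433322222222222222222222333333333333333333333333333333333332222221211211111112112222332222222222222
210 4433333332222222222222223333333333333333333333333333333333333332222221111111111111222333333333333333
211 4444444433333333333333333333334333333333333333333333333333333332221222111111121211222333333333333333
```

```bash
python3 - <<'E'
from h import *
s=telemetry.get_state(); Rt=R.from_quat(s['tcp_rot']); c=np.load('s9.npy',allow_pickle=True).item()
g=cv2.cvtColor(c['color'],cv2.COLOR_BGR2GRAY); k=np.zeros_like(g); cv2.circle(k,(339,143),14,255,-1)
m=((g<110)&(k>0)).astype(np.uint8); M=cv2.moments(m,True); u=(M['m10']/M['m00'],M['m01']/M['m00'])
hub=plane(c,[u],.068)[0]; ring=s['eef_pos']+Rt.apply([-.036,.0089,.0927]); print(u,'hub',hub,'ring',ring)
D=np.array([hub[0]-ring[0],hub[1]-ring[1],0]); print('tool shift cm, level',Rt.inv().apply(D)*100)
print('down 1cm',Rt.inv().apply([0,0,-1]).round(3))
# where the ring will be once lowered: ring underside height now
print('ring underside z',ring[2]-.005)
E
```

```text
(338.86641221374043, 143.12213740458014) hub [ 0.58721666 -0.20521291  0.068     ] ring [ 0.51908035 -0.17192858  0.12020748]
tool shift cm, level [ 7.57751517  0.28723502 -0.05284102]
down 1cm [0.004 0.075 0.997]
ring underside z 0.11520747867707101
```

arm_command(series=[2,0.1,0,0,0,0,0.6,4,0.2,0,0,0,0,0.6,6,0.3,0,0,0,0,0.6,7.6,0.3,0,0,0,0,0.6,7.6,0.4,1.2,0,0,0,0.6,7.6,0.5,2.4,0,0,0,0.6,7.6,0.55,3.4,0,0,0,0.6,7.6,0.55,3.4,0,0,0,0.6,7.6,0.55,3.4,0,0,0,0.6], force=25)

```text
time: 13.8
eef_pos: [0.6198, -0.2184, 0.1766]
tcp_rot: [0.978, -0.207, 0.004, -0.037]
contact_force: [0.1, 0.5, -1.6]
opening: 0.406
finger_force: 22.1
```

```bash
python3 - <<'E'
from h import *
s=stat(); Rt=R.from_quat(s['tcp_rot']); ring=s['eef_pos']+Rt.apply([-.036,.0089,.0927]); hub=np.array([.5872,-.2052])
print('ring',ring, 'corr tool',Rt.inv().apply(np.r_[hub-ring[:2],0])*100)
c=cam('wrist'); np.save('s10.npy',c,allow_pickle=True); look(c,(220,))
g=cv2.cvtColor(c['color'],cv2.COLOR_BGR2GRAY); print('lugs'); show(g//26,186,212,285,385); print('back'); show(g//26,246,290,295,375)
E
```

```text
{'time': 13.8, 'eef_pos': [0.6198, -0.2184, 0.1766], 'tcp_rot': [0.9776, -0.207, 0.0039, -0.0374], 'contact_force': [0.0717, 0.5491, -1.591], 'wrist_torque': [-0.0385, 0.0013, 0.0049], 'opening': 0.4063, 'finger_force': 22.1215} v 0.04
ring [ 0.5854198  -0.20527921  0.0838137 ] corr tool [ 0.15954956 -0.07921951  0.00469513]
plate row 220 256 408 332.0
roller (335, 226, 26, 72)
roller (287, 224, 24, 71)
lugs
186 4444578999999999999988888888888888888888888888888888888888888888888888888888888888888888888765456666
187 4445789999999999888888888888888888888888888888888888888888888888888888888888888888888888888876555566
188 4446899999999998777776778888888888888888888888888888888887767777678777888888888888888888888887654455
189 4457899999999987666655566788888888888888888888888788887766555555566656677888888888888888888888765444
190 4567889998998876555444555666787778888888888888776677776555545555555555556666677777788888888888876444
191 4567778887887655443344445555666667766677888876655555555544444444455555555555555555667888888888887544
192 556666777667666554333344445555555555555667766555445555
[... 5086 characters left out ...]
22211111111111111111
282 22222222222222222222222223333332222334433222222222222222222222211111111111111111
283 22222222222222222222222222223222222233333222222222222222222222211111111111111111
284 22222222222222222222222222222222222223332222222222222222222222211111111111111111
285 22222322222222222222222222222222222222222222222222222222222222221111111111111111
286 22333222222222222222222222222222222222222222222222222222222222221111111111111111
287 33333222222222222222222222222222222222222222222222222222222222221111111111111111
288 33333222222222222222222222222222222222222222222222222222222222221111111111111111
289 33333222222222222222222222222222222222222222222232323322222222222111111111111111
```

arm_command(series=[0.1,0,0,0,0,0,0.6,0.1,0.03,0.4,0,0,0,0.6,0.1,0.05,0.8,0,0,0,0.6,0.1,0.1,1.2,0,0,0,0.6,0.1,0.1,1.2,0,0,0,0.6,0.1,0.1,1.2,0,0,0,0.6], force=25)

```text
time: 14.35
eef_pos: [0.6219, -0.22, 0.1661]
tcp_rot: [0.978, -0.207, 0.005, -0.037]
contact_force: [-0.7, -1.0, -2.2]
opening: 0.404
finger_force: 22.1
```

```bash
python3 - <<'E'
from h import *
s=stat(); Rt=R.from_quat(s['tcp_rot']); ring=s['eef_pos']+Rt.apply([-.0353,.008,.0927]); hub=np.array([.5872,-.2052])
print('ring',ring, 'corr tool',Rt.inv().apply(np.r_[hub-ring[:2],0])*100)
c=cam('wrist'); np.save('s11.npy',c,allow_pickle=True); look(c,(224,))
g=cv2.cvtColor(c['color'],cv2.COLOR_BGR2GRAY); print('back'); show(g//26,252,280,305,340)
E
```

```text
{'time': 14.35, 'eef_pos': [0.6219, -0.22, 0.1661], 'tcp_rot': [0.9776, -0.2072, 0.0055, -0.0369], 'contact_force': [-0.7222, -1.0115, -2.1775], 'wrist_torque': [-0.1092, -0.0076, -0.0156], 'opening': 0.4044, 'finger_force': 22.1254} v 0.011
ring [ 0.58878441 -0.20646095  0.07327354] corr tool [-0.19595949 -0.05080601  0.00470097]
plate row 224 256 408 332.0
roller (336, 226, 25, 72)
roller (287, 224, 24, 71)
back
252 22222344455555555555555555555543222
253 22222344445555555555555555555543222
254 22222344444455555555555555555543222
255 22222344555445555555555555555543222
256 22222344555544555555555555555543222
257 22222344455544555555555555555543222
258 22222233344445555555555555555443222
259 22222222233344455555555555555443222
260 22222222122223455555555555555443222
261 22222222111122344444444445555443222
262 22222222222212333322333444444432222
263 22222222222222333211222222333322222
264 22222233322223343221111111122222222
265 22222334443333443222221111111222222
266 22222345555444443222222222222222222
267 22222345555555544333222222222222222
268 22222345666665555544433333333222222
269 22222345666666665555554444444432222
270 22222345566666666666555555555543222
271 22222345566666666666666666665543222
272 22222345566666666666666666665543222
273 22222345566667776666666666665543222
274 22222345566788887877766666666543222
275 22222234556889988888887777776543222
276 22222234456889999999888888887653222
277 22222223345788888999999899988753222
278 22222222234567788888888899998753222
279 22222222233445566677788888888753222
```

arm_command(series=[-0.15,-0.05,0,0,0,0,0.6,-0.15,-0.05,0,0,0,0,0.6,-0.15,-0.03,0.3,0,0,0,0.6,-0.15,0,0.5,0,0,0,0.6,-0.15,0,0.7,0,0,0,0.6,-0.15,0,0.7,0,0,0,0.6], force=25)

```text
time: 14.9
eef_pos: [0.6207, -0.2188, 0.159]
tcp_rot: [0.978, -0.207, 0.005, -0.037]
contact_force: [-0.3, -0.0, -1.7]
opening: 0.406
finger_force: 22.1
```

```bash
python3 - <<'E'
from h import *
s=stat(); Rt=R.from_quat(s['tcp_rot']); ring=s['eef_pos']+Rt.apply([-.0353,.008,.0927]); hub=np.array([.5872,-.2052])
print('ring',ring, 'corr tool',Rt.inv().apply(np.r_[hub-ring[:2],0])*100)
E
```

```text
{'time': 14.9, 'eef_pos': [0.6207, -0.2188, 0.159], 'tcp_rot': [0.9776, -0.2072, 0.0054, -0.0369], 'contact_force': [-0.2753, -0.032, -1.7174], 'wrist_torque': [-0.0832, 0.0094, 0.0576], 'opening': 0.4063, 'finger_force': 22.1376} v 0.007
ring [ 0.58757147 -0.20531339  0.06612651] corr tool [-0.0385538   0.00469661 -0.0001687 ]
```

arm_command(series=[0,0.02,0.2,0,0,0,0.6,0,0.03,0.4,0,0,0,0.6,0,0.05,0.6,0,0,0,0.6,0,0.05,0.7,0,0,0,0.6,0,0.05,0.7,0,0,0,0.6], force=25)

```text
time: 15.32
eef_pos: [0.6232, -0.22, 0.1573]
tcp_rot: [0.978, -0.207, 0.009, -0.036]
contact_force: [-0.6, -0.4, 7.6]
opening: 0.406
finger_force: 22.7
```

```bash
python3 - <<'E'
from h import *
s=stat(); Rt=R.from_quat(s['tcp_rot']); ring=s['eef_pos']+Rt.apply([-.0353,.008,.0927]); hub=np.array([.5872,-.2052])
print('ring',ring, 'corr tool',Rt.inv().apply(np.r_[hub-ring[:2],0])*100)
c=cam('wrist'); np.save('s12.npy',c,allow_pickle=True); look(c,(224,))
g=cv2.cvtColor(c['color'],cv2.COLOR_BGR2GRAY); print('back'); show(g//26,252,280,305,340); print('lugs'); show(g//26,186,212,285,385)
E
```

```text
{'time': 15.3167, 'eef_pos': [0.6232, -0.22, 0.1573], 'tcp_rot': [0.9776, -0.2072, 0.0092, -0.036], 'contact_force': [-0.6373, -0.4316, 7.5923], 'wrist_torque': [0.128, 0.2159, -0.0213], 'opening': 0.4056, 'finger_force': 22.7249} v 0.002
ring [ 0.59071962 -0.20684189  0.06415644] corr tool [-0.38830491 -0.00734624 -0.00065463]
plate row 224 256 411 333.5
roller (336, 227, 25, 70)
roller (287, 225, 24, 70)
back
252 22222344555555555555444333222222222
253 22222344555555555555555444444432222
254 22222344555555555555555555444443222
255 22222344555555555555555555555543222
256 22222344555555555555555555555543222
257 22222344555555555555555555555543222
258 22222344555555555555555555555543222
259 22222344555555555555555555555443222
260 22222234455555555555555555555443222
261 22222233444445555555555555555433222
262 22222222333444555555555555555433222
263 22222222222334445555555555555433222
264 22222222111223344445555555555433222
265 22222222221122334444445555555432222
266 22222222222222333333344444444432222
267 22222222222222343222223333333332222
268 22222233332223443222222222222222222
269 2
[... 2469 characters left out ...]
5555555555555554444444445555445555555555542223433333333322244555555544
206 6666665543333333333222234555556665566655555554455544555555555555555555543223333333333322344555555554
207 6666655443222222222222245566666666666666666555555555555555555566665555543222333333333322344555555555
208 5555544332222222222222234556666666666666666555555555555555556666655555443222233333333322345555555555
209 5554432222222222222222233455555555555566665555555555555555556665544333332222222223333333455555555556
210 4443322222222222222222223444455555555555555444444444455445555554433222222112222222223334556665556666
211 3333322222222222222222222344444444444444444333444444444444444443322221211111222222222334555555555555
```

The ring went over the head without resistance. It now lies level at collar height, with about 9 N of contact. I let it contract gradually, lowering the tool as the pads swing back.

arm_command(series=[0,0,-0.1,0,0,0,0.58,0,0,-0.1,0,0,0,0.55,0,0,-0.06,0,0,0,0.51,0,0,-0.02,0,0,0,0.47,0,0,0.04,0,0,0,0.43,0,0,0.1,0,0,0,0.39,0,0,0.16,0,0,0,0.35,0,0,0.22,0,0,0,0.31,0,0,0.25,0,0,0,0.28,0,0,0.25,0,0,0,0.28], force=25)

```text
time: 16.2
eef_pos: [0.6226, -0.2189, 0.1524]
tcp_rot: [0.978, -0.207, 0.008, -0.037]
contact_force: [0.5, 0.9, 6.2]
opening: 0.717
finger_force: 8.4
```

```bash
python3 - <<'E'
from h import *
s=stat()
c=cam('wrist'); np.save('s13.npy',c,allow_pickle=True); look(c,(216,224))
g=cv2.cvtColor(c['color'],cv2.COLOR_BGR2GRAY); print('lugs'); show(g//26,186,214,285,385)
E
```

```text
{'time': 16.2, 'eef_pos': [0.6226, -0.2189, 0.1524], 'tcp_rot': [0.9775, -0.2073, 0.0082, -0.037], 'contact_force': [0.5473, 0.9367, 6.1553], 'wrist_torque': [0.3239, -0.2774, -0.0211], 'opening': 0.7174, 'finger_force': 8.4291} v 0.002
plate row 216 253 405 329.0
plate row 224 253 414 333.5
roller (355, 229, 36, 77)
roller (257, 228, 43, 74)
lugs
186 4444444444445567888888888888888888898898888888888888888888888888888888888888888887654444444444433444
187 4444444444456788998888888888888888888888888888888888888888888888888888999999999988865444444444344444
188 4444444445678899999888888888888888888888888888888888888888888888899999999999999998887654444444434444
189 4444444456789999999888888888888888888888888888888888888888998999999999999999999998888765444444433444
190 4444444567899999999888888888888888888888888888888888889999988888888888898998898988888887654444433344
191 4444445688999999999888888888877777788888888888899999999888888877777888888888888888988888765444433445
192 4444456889999999999888888887655555667888888988988988888888887655555678888888889888988888876544433455
193 44445688999
[... 1489 characters left out ...]
3332223445566555455555555554433333333333445555555555555555555555555555
208 6666555555555555554433333333333333334556666655555555555555433333333333445555555556665556555555555555
209 6655544433333333333333333333333333445566666655555555555655443333333333334445555556666666655555566555
210 5554333222222222222222333333333334455666655555555555555555443333332222223333334445556666665556666656
211 5433222222222222222222233333333334455555555544444544445554443333222222222222222333455666666666666666
212 4332222222222222222222233333333334444444444444444444444444433332222222211112222222334555555555555555
213 3322222222222222222222233333333344444433333333333333333333333332222212211112111222223444445555555555
```

arm_command(series=[0,0,-0.2,0,0,0,0.27,0,-0.02,-0.4,0,0,0,0.27,0,-0.05,-0.7,0,0,0,0.27,0,-0.08,-1,0,0,0,0.27,0,-0.1,-1.4,0,0,0,0.27,0,-0.15,-2,0,0,0,0.27,0,-0.22,-3,0,0,0,0.27,0,-0.22,-3,0,0,0,0.27,0,-0.22,-3,0,0,0,0.27], force=25)

```text
time: 17.0
eef_pos: [0.6219, -0.2193, 0.1821]
tcp_rot: [0.978, -0.207, 0.007, -0.036]
contact_force: [0.4, -0.7, -2.1]
opening: 0.729
finger_force: 5.1
```

```bash
python3 - <<'E'
from h import *
s=stat()
c=cam('wrist'); np.save('s14.npy',c,allow_pickle=True); look(c,(216,224))
g=cv2.cvtColor(c['color'],cv2.COLOR_BGR2GRAY); print('lugs'); show(g//26,160,214,285,385)
E
```

```text
{'time': 17.0, 'eef_pos': [0.6219, -0.2193, 0.1821], 'tcp_rot': [0.9776, -0.2071, 0.0074, -0.0363], 'contact_force': [0.3684, -0.7317, -2.0597], 'wrist_torque': [-0.0274, -0.0103, 0.0035], 'opening': 0.7286, 'finger_force': 5.0888} v 0.021
plate row 216 252 404 328.0
plate row 224 253 406 329.5
roller (356, 228, 36, 78)
roller (257, 227, 43, 74)
lugs
160 4444455444444444322222344444444444567777665444444444444444444444443333344444444332223444433444444444
161 4444455444444444332222344444444445677777776544444444444444444444444444444444333332233444444444444444
162 4444445544444444433233344444444445677777776544444444444444444444444444444443333332334444444344444444
163 4444444444444444443334444444444445677777776544444444444444444444444444444444333333344444443334443334
164 4444334443334444444444444444444445677777776544444444444444444444444444444444433333344444443333333333
165 4444333443334444444444444444444445677777776444444444444444444444444444444444433333444444433222233333
166 4444433333233444444444444444444444566677665444444444444444444444444444444444433444444444332222233333
167 44444433
[... 4222 characters left out ...]
3333444455555555555555555554433333333333322222234556666666666666666666
208 6655544333333333333323333333333333445555555555555555555555433333333333222222233455566666666666666666
209 5544333222222222222222233333333333445555555555555555555555433333332222222222222344555666666666666666
210 4433222222222222222222233333333334444444444445444444444444433333222222212112222233445556666666666666
211 4332222222222222222222223333333334444444444444444444444444433332222221111111222222234455555555555555
212 3322222222222222222222233334444434433333333333333333333333333332221222111212222222223344444545555555
213 3332222222222222222222333344444433333333333333333333333333333332222222121122111222222334444444444444
```

arm_command(series=[0,-0.1,-2,0,0,0,0.27,0,-0.3,-4,0,0,0,0.27,-2,-0.4,-5,0,0,0,0.27,-5,-0.6,-5,0,0,0,0.27,-7.7,-0.7,-5,0,0,0,0.27,-7.7,-0.7,-5,0,0,0,0.27,-7.7,-0.7,-5,0,0,0,0.27], force=25)

```text
time: 17.63
eef_pos: [0.5512, -0.184, 0.2305]
tcp_rot: [0.978, -0.207, 0.006, -0.037]
contact_force: [-0.4, -0.9, -2.2]
opening: 0.732
finger_force: 5.1
```

```bash
python3 - <<'E'
from h import *
s=stat(); c=cam('wrist'); np.save('s15.npy',c,allow_pickle=True); look(c,(216,224))
p=proj(c,[.5872,-.2052,.06])[0]; u,v=p.astype(int); print(u,v)
g=cv2.cvtColor(c['color'],cv2.COLOR_BGR2GRAY); show(g//26,v-44,v+40,u-60,u+60,2)
Rs=R.from_euler('z',-2,degrees=True)*R.from_euler('x',180,degrees=True)*R.from_euler('x',3.1,degrees=True)
t=np.array([.4793,-.0188,.084])-Rs.apply([-.002,.0037,.0307]); print('stand TCP',t)
R0=R.from_quat(s['tcp_rot']); print('to hover (z+.1)',R0.inv().apply(t+[0,0,.10]-s['eef_pos'])*100,(R0.inv()*Rs).as_rotvec(degrees=True))
E
```

```text
{'time': 17.6333, 'eef_pos': [0.5512, -0.184, 0.2305], 'tcp_rot': [0.9776, -0.2071, 0.0056, -0.0368], 'contact_force': [-0.3643, -0.8668, -2.1829], 'wrist_torque': [-0.0354, -0.0518, -0.0051], 'opening': 0.7321, 'finger_force': 5.0899} v 0.061
plate row 216 260 367 313.5
plate row 224 254 404 329.0
roller (356, 233, 35, 72)
roller (258, 232, 43, 69)
339 138
94 444455544455555899999999999999999999999999999986555555555544
96 444445554445558999999998899999999999878999999999755577755444
98 444444544445589999999854468999999996554589999999975688864444
100 444444444445899999999546865899999975898569999999996688864444
102 444444444458999999998589985899999957999759999999999677755444
104 455544444579999999996599996799999858999859999999999855545445
106 445554444589999999997589995899999956999669999999999985445554
108 444444445899999999998568865999999974676589999999999996445444
110 444444556999999999999754448999999998644799999999999998544444
112 444454458999999999999964589999999999965699999999999999644444
114 445666569999999999998655899998888899975568999999999999844444
116 456787689999999999986558
[... 1432 characters left out ...]
8888888887887435789999999986445544
162 444444445899999999997445788887777888754347899999999884444444
164 445444444699999999999754468888888777434588999999998854444444
166 554444444579999999999986455445555446557889998898888644444334
168 444444445568999999999999876543333457788888888888887444434444
170 444444446777899999999999999876677788888888888888874444444444
172 444444446777689999999999999998888888888888888888743333444444
174 444444445776458999999999999999888888888888888887433333344444
176 444444444555445899999999999999888888888888888864333344334444
stand TCP [ 0.48136978 -0.01683667  0.11485517]
to hover (z+.1) [-13.14947857 -12.29748806   2.5395086 ] [ -1.19592929  -1.16735761 -21.87854526]
```

The numeric view shows a complete dark ring around the hub head. Its eyes are at about (327,104) and (357,104), and its 61 px width is right for 67 mm at collar height. Next the pliers go back to the stand.

arm_command(series=[-2,-1.8,0,0,0,-5,0.27,-4,-3.7,0,0,0,-10,0.27,-6.5,-6,0,-0.5,-0.5,-15,0.27,-9,-8.5,0.5,-1,-1,-20,0.27,-11,-10.5,1.5,-1.2,-1.2,-21.9,0.27,-12.5,-11.8,2,-1.2,-1.2,-21.9,0.27,-13.1,-12.3,2.5,-1.2,-1.2,-21.9,0.27,-13.1,-12.3,2.5,-1.2,-1.2,-21.9,0.27,-13.1,-12.3,2.5,-1.2,-1.2,-21.9,0.27], force=25)

```text
time: 18.43
eef_pos: [0.4838, -0.0183, 0.2159]
tcp_rot: [1.0, -0.017, 0.001, -0.026]
contact_force: [-0.2, 0.4, -1.6]
opening: 0.727
finger_force: 5.1
```

```bash
python3 - <<'E'
from h import *
s=stat(); c=cam('wrist'); np.save('s16.npy',c,allow_pickle=True); look(c,(212,216,220,224,228))
h=cv2.cvtColor(c['color'],cv2.COLOR_BGR2HSV); m=cv2.inRange(h,(100,110,40),(125,255,255)); show(m//255,120,262,225,425,2)
Rs=R.from_euler('z',-2,degrees=True)*R.from_euler('x',183.1,degrees=True)
t=np.array([.48137,-.01684,.11486]); R0=R.from_quat(s['tcp_rot']); print('to hover (z+.1)',R0.inv().apply(t+[0,0,.10]-s['eef_pos'])*100,(R0.inv()*Rs).as_rotvec(degrees=True))
print('down',R0.inv().apply([0,0,-1]))
# expected posts tops inner corners
for y in (.044,-.044): print(proj(c,[.4793+.035*y/1,-.0188+y,.087]))
E
```

```text
{'time': 18.4333, 'eef_pos': [0.4838, -0.0183, 0.2159], 'tcp_rot': [0.9995, -0.0171, 0.0009, -0.0265], 'contact_force': [-0.1977, 0.4467, -1.6338], 'wrist_torque': [-0.0534, 0.0013, -0.0352], 'opening': 0.7268, 'finger_force': 5.0728} v 0.022
plate row 212 256 406 331.0
plate row 216 257 408 332.5
plate row 220 257 408 332.5
plate row 224 258 407 332.5
plate row 228 258 407 332.5
roller (358, 224, 34, 79)
roller (258, 221, 45, 76)
120 ....................................................................................................
122 ....................................................................................................
124 ....................................................................................................
126 ....................................................................................................
128 ....................................................................................................
130 ....................................................................................................
132 ...............................
[... 6296 characters left out ...]
.........................................................................
254 ....................................................................................................
256 ....................................................................................................
258 ....................................................................................................
260 ....................................................................................................
to hover (z+.1) [-0.24827382 -0.13499751  0.10729229] [ 0.06479007 -0.05206686  0.04070178]
down [-9.45451246e-04  5.29492976e-02  9.98596754e-01]
[[285.58373181 190.70118743]]
[[376.3198634  192.03711085]]
```

```bash
python3 - <<'E'
from h import *
s=telemetry.get_state(); c=np.load('s16.npy',allow_pickle=True).item(); R0=R.from_quat(s['tcp_rot'])
print('base',plane(c,[(283,150),(383,150)],.008).round(4).tolist(),'front edge',plane(c,[(300,142),(370,143.5)],.008).round(4).tolist())
print('posts outer',plane(c,[(275,172),(387,172)],.087).round(4).tolist(),'front',plane(c,[(280,164),(382,166)],.087).round(4).tolist())
c0=np.load('pl.npy',allow_pickle=True).item(); h=cv2.cvtColor(c0['color'],cv2.COLOR_BGR2HSV); m=cv2.inRange(h,(100,110,40),(125,255,255)); show(m//255,130,205,262,386,2)
E
```

```text
base [[0.5103, 0.0404, 0.008], [0.507, -0.0797, 0.008]] front edge [[0.5193, 0.0191, 0.008], [0.5151, -0.0642, 0.008]]
posts outer [[0.4997, 0.0341, 0.087], [0.4972, -0.0724, 0.087]] front [[0.5073, 0.0287, 0.087], [0.503, -0.0677, 0.087]]
130 ..............................................................
132 ..............................................................
134 ........1111..................................................
136 ........1111111111111111111111111.............................
138 .......11111111111111111111111111111111111111111111111........
140 ........11111111111111111111111111111111111111111111111.......
142 ........11111111111111111111111111111111111111111111111.......
144 ........11111111111111111111111111111111111111111111111.......
146 .......111111111111111111111111111111111111111111111111.......
148 ........11111111111111111111111111111111111111111111111.......
150 ........11111111111111111111111111111111111111111111111.......
152 .......111111111111111111111111111111111111111111111111.......
154 .....11111111111111111111111111111111111111111111111
[... 985 characters left out ...]
......................111.....
186 .....111..............................................111.....
188 .....111..............................................11......
190 .....111..............................................11......
192 .....1111.............................................11......
194 .....1111111..........................................11......
196 .....1111111.......................................11111......
198 .....1111111.......................................11111......
200 ...................................................11111......
202 ...................................................1111.......
204 ..............................................................
```

```bash
python3 - <<'E'
from h import *
for f in ('lift','s16'):
    c=np.load(f+'.npy',allow_pickle=True).item(); g=cv2.cvtColor(c['color'],cv2.COLOR_BGR2GRAY); print(f); show(g//26,176,262,246,416,2)
E
```

```text
lift
176 3333333333443334444431123333333333444444444443333333321113433333334443333333333333333
178 3333333333443234444431113333333333444444444443333333321113333333333443333333333333333
180 3333333333443234444432123333333333444444433333333333221113333333333443333333333333333
182 3333333333443234444432123333332233333344322233333333211113333333233443333333333333333
184 3333333333343234444432112222222222222222222222233333211113333333233343333333333333333
186 3333333333343233444432112222222222222222222222222222211113333333233333333333333333333
188 3333333333343233444432112222222222222222222222222222221113333333233333333333333333333
190 3333333333343233333332112222222222222222222222222222221113333333233333333333333333333
192 3333333333343222222221112222333322222222222223333322221112223333233443333333333333333
194 3333333332233222222221122222566632222222222224666422221112223333233443333333333333333
196 3333333322232222222221122222466532222222222225666422222112223333233443333333333333333
198 3333333222222222222221122222333332222222222223444322222112223333233443333333333333333
200 33333332222
[... 5948 characters left out ...]
2222221212222222222223333332222223333333321112222222222211133443333333
248 3332111222222222222122112233222222222333333322212222222221112222222222221123333321223
250 3331111222222222221111112333222222222333333333322222222222112222222222221113343331112
252 3321111222222222222112212333222223222233333333333332222222111222222222222112334332111
254 3211111222222222221111123333333333322233333333333332222222211222222222221111333333111
256 3211111222222222222111223333333333333333333333333332222222211222222222221111233433211
258 2111111222222222221111234344444444333333333333333322222222211222222222221111133333321
260 2111111222222222222112356665555444433333333333333322222223212222222222221111123334331
```

```bash
python3 - <<'E'
from h import *
s=stat(); R0=R.from_quat(s['tcp_rot'])
Rs=R.from_euler('z',-2,degrees=True)*R.from_euler('x',180,degrees=True)*R.from_rotvec([5.3,-3.4,0],degrees=True)
t=np.array([.4793,-.0190,.084])-Rs.apply([.0009,.0056,.031]); print('TCP',t)
for dz in (.09,.02): print(dz,R0.inv().apply(t+[0,0,dz]-s['eef_pos'])*100,(R0.inv()*Rs).as_rotvec(degrees=True))
E
```

```text
{'time': 18.4833, 'eef_pos': [0.4841, -0.0188, 0.2162], 'tcp_rot': [0.9995, -0.0176, 0.0012, -0.0264], 'contact_force': [-0.0617, -0.0342, -1.8205], 'wrist_torque': [0.0114, 0.0018, -0.0033], 'opening': 0.7344, 'finger_force': 5.0706} v 0.013
TCP [ 0.48034687 -0.01632311  0.11538325]
0.09 [-0.38333549 -0.17944206  1.09119968] [ 2.26855797 -3.48315005  0.07395362]
0.02 [-0.39359055  0.19078574  8.08139468] [ 2.26855797 -3.48315005  0.07395362]
```

arm_command(series=[-0.2,-0.1,0.3,1,-1.5,0,0.27,-0.4,-0.2,1.1,2.3,-3.5,0,0.27,-0.4,-0.2,1.1,2.3,-3.5,0,0.27,-0.4,-0.1,2.6,2.3,-3.5,0,0.27,-0.4,0,4.2,2.3,-3.5,0,0.27,-0.4,0.1,6,2.3,-3.5,0,0.27,-0.4,0.2,7.5,2.3,-3.5,0,0.27,-0.4,0.2,8.1,2.3,-3.5,0,0.27,-0.4,0.2,8.1,2.3,-3.5,0,0.27,-0.4,0.2,8.1,2.3,-3.5,0,0.27], force=25)

```text
time: 19.32
eef_pos: [0.4795, -0.0158, 0.1351]
tcp_rot: [0.998, -0.017, -0.029, -0.047]
contact_force: [-0.0, -1.0, -2.3]
opening: 0.729
finger_force: 5.1
```

```bash
python3 - <<'E'
from h import *
s=stat(); R0=R.from_quat(s['tcp_rot']); t=np.array([.48035,-.0163,.1154])
for dz in (.02,0): print(dz,R0.inv().apply(t+[0,0,dz]-s['eef_pos'])*100)
c=cam('wrist'); np.save('s17.npy',c,allow_pickle=True); look(c,(220,))
h=cv2.cvtColor(c['color'],cv2.COLOR_BGR2HSV); g=cv2.cvtColor(c['color'],cv2.COLOR_BGR2GRAY)//26
m=cv2.inRange(h,(100,110,40),(125,255,255)); g[m>0]=0; show(g,170,250,236,426,2)
E
```

```text
{'time': 19.3167, 'eef_pos': [0.4795, -0.0158, 0.1351], 'tcp_rot': [0.9983, -0.0168, -0.0295, -0.0474], 'contact_force': [-0.0426, -0.953, -2.2969], 'wrist_torque': [-0.0517, -0.0526, 0.0446], 'opening': 0.7291, 'finger_force': 5.0694} v 0.019
0.02 [ 0.08299339  0.04388287 -0.03769391]
0 [0.20386882 0.23129293 1.94983385]
plate row 220 257 408 332.5
roller (358, 223, 34, 80)
roller (258, 221, 45, 75)
170 43344444444443.......................................................................3334443333
172 3333333333333........................................................................2333444333
174 3333333333............................................................................333443333
176 333333333..............................................................................33443333
178 333333333...............................................................................2443333
180 333333333.................................................................................33333
182 333333333.................................................................................33
[... 2603 characters left out ...]

236 34433333333445555555543222222222223444444444444444444444444432222222234444333333434433.44333333
238 33433333333234444334432222222222223444444444444444444444444432222222233444322333334433243333333
240 33433333332112322222222222222222234444444444444444444444444432122222223444311233333432343333333
242 33433333331122222222222222222222234444444444444444444444444432222222223333211133333432343333333
244 33433333321122222222222222222222233333444444444444444444444432212222222222211123333332343333333
246 33343333311222222222222222222222222333333334443333333333333332212222222222221113333333343333333
248 22233333211122222222222222222233433344443344444333333322222222212222222222222112333332223333333
```

```bash
python3 - <<'E'
from h import *
c=np.load('s17.npy',allow_pickle=True).item()
P=plane(c,[(256,214),(409,217)],.110); Q=plane(c,[(254.5,190),(415,190)],.087)
print('plate ends front-top',P.round(4).tolist(),'mid y',P[:,1].mean(),'w',np.ptp(P[:,1])); print('posts',Q.round(4).tolist(),'mid',Q[:,1].mean(),'w',np.ptp(Q[:,1]))
# initial image: front top plate edge at seat (z .09) from pl.npy
c0=np.load('pl.npy',allow_pickle=True).item(); g=cv2.cvtColor(c0['color'],cv2.COLOR_BGR2GRAY); show(g//26,160,206,266,382,2)
E
```

```text
plate ends front-top [[0.4883, 0.0284, 0.11], [0.4867, -0.0656, 0.11]] mid y -0.01857556633074724 w 0.09397314461723719
posts [[0.4964, 0.0359, 0.087], [0.4959, -0.0729, 0.087]] mid -0.018526131150683432 w 0.10877636554514349
160 4444444444432123444444444444444444444444442222334444444444
162 4444434444442123443333455544444444444444432112334444444444
164 4444434444442123333222367643333346543333332112344444444444
166 4444434444443222222222245432222245432222332112444444434444
168 4444434555555444444333344433333333332222222222344444334444
170 4444436888888888877766666666666666665555444444444444334444
172 4444437888888888888887777788888888888888888888777776434444
174 4444437888886666678877787888888888888888777888877777434444
176 4444437888875444444446777788888888888776455688877777434444
178 4444436888753333322236777788888888887532234467777777434444
180 4444436888744443322236777788887777777422223333446777444443
182 4444436888744444322236777788887777777422223344346776334443
184 4444436888744444322235677788887777777422223444446776334443
186 4434436888744444322234456677887777777422223344346776334443
188 3333335888744444322234444445667777777522223344346775344444
190 2222224777644444322344444445545577777642223344347775344444
192 2222223344444444322333333344443345666652223344347775334444
194 2222233334444443222222222222222222333332223344334443344444
196 2222333233333333222222222222222222222222223344332223344444
198 2222232222333332222222222222222222222222233344332233334444
200 2222222222223332222222222222222222222222233344332223334444
202 2222222222223322222222222222222222222222233344332222234444
204 2222222222223332222222222222222222222222223343332233334444
```

arm_command(series=[0.13,0,0,0,0,0,0.27,0.15,0.05,0.5,0,0,0,0.27,0.2,0.1,1,0,0,0,0.27,0.23,0.15,1.5,0,0,0,0.27,0.25,0.18,1.9,0,0,0,0.27,0.25,0.18,1.9,0,0,0,0.27], force=25)

```text
time: 19.87
eef_pos: [0.4805, -0.0153, 0.1153]
tcp_rot: [0.998, -0.016, -0.03, -0.048]
contact_force: [0.9, -0.7, -1.8]
opening: 0.728
finger_force: 5.1
```

```bash
python3 - <<'E'
from h import *
s=stat(); c=cam('wrist'); np.save('s18.npy',c,allow_pickle=True); look(c,(216,220,224))
h=cv2.cvtColor(c['color'],cv2.COLOR_BGR2HSV); g=cv2.cvtColor(c['color'],cv2.COLOR_BGR2GRAY)//26
m=cv2.inRange(h,(100,110,40),(125,255,255)); g[m>0]=0; show(g,180,250,236,426,2)
E
```

```text
{'time': 19.8667, 'eef_pos': [0.4805, -0.0153, 0.1153], 'tcp_rot': [0.9983, -0.0165, -0.0296, -0.0475], 'contact_force': [0.8655, -0.6553, -1.8095], 'wrist_torque': [-0.0358, -0.0457, -0.0046], 'opening': 0.7282, 'finger_force': 5.122} v 0.007
plate row 216 255 407 331.0
plate row 220 255 408 331.5
plate row 224 256 408 332.0
roller (358, 225, 34, 80)
roller (257, 222, 46, 77)
180 3333333333..............................................................................3333433
182 333333322...............................................................................2333433
184 333333..................................2232.............................................334433
186 33333...................................33332...........23332.............................33433
188 33333...................................34432...........33333.............................23333
190 33333..................................233332...........33333................................33
192 33333..................................333332...........33333.................................3
194 33333...........
[... 2079 characters left out ...]

236 3333333...2445555555543222222122123444334333333344333333333331222222233333333333333333.....2333
238 33333333332234444444442222222222223444444444444444434433333331122222233333322333333333.....3333
240 33333333332113433333332222222221223444444444444444444444444331122222223333211233333332.....3333
242 33333333331112222222222222222221234444444344444444444434444432112222223433211133333332.....3333
244 33333333321122222222222222222222343333333344444444444344444432112222222333211123333332....23333
246 33333333311122222222222222212122222233333333444444333333333332111222222222211113333332....23333
248 222333332112222222222222222211222223333222222222222222222222221112222222222211123333321...23333
```

arm_command(series=[0,0.1,0.05,0,0,0,0.27,0.02,0.13,0.25,0,0,0,0.27,0.03,0.15,0.45,0,0,0,0.27,0.03,0.15,0.45,0,0,0,0.27], force=25)

```text
time: 20.25
eef_pos: [0.4818, -0.0157, 0.1129]
tcp_rot: [0.998, -0.017, -0.028, -0.049]
contact_force: [-0.9, 4.3, 6.6]
opening: 0.729
finger_force: 6.3
```

```bash
python3 - <<'E'
from h import *
s=stat(); c=cam('wrist'); np.save('s19.npy',c,allow_pickle=True); look(c,(216,220,224))
h=cv2.cvtColor(c['color'],cv2.COLOR_BGR2HSV); g=cv2.cvtColor(c['color'],cv2.COLOR_BGR2GRAY)//26
m=cv2.inRange(h,(100,110,40),(125,255,255)); g[m>0]=0; show(g,200,242,236,426,3)
E
```

```text
{'time': 20.25, 'eef_pos': [0.4818, -0.0157, 0.1129], 'tcp_rot': [0.9983, -0.0168, -0.0282, -0.0486], 'contact_force': [-0.8544, 4.276, 6.5983], 'wrist_torque': [0.7561, 0.0947, -0.03], 'opening': 0.7291, 'finger_force': 6.2896} v 0.004
plate row 216 254 406 330.0
plate row 220 254 409 331.5
plate row 224 255 409 332.0
roller (358, 228, 35, 82)
roller (256, 225, 47, 79)
200 333......................33333.......23332.....................3
203 333.....................333332.......23333.....................3
206 333............2...11111233333........33332....................3
209 333.....33333333332111111233333333222.3221111..................3
212 333...244433333333221112233333333333333111111123333333333.....33
215 333...4776444443333332333333333333333332211212333333333333....33
218 3333..3775544444333333333333333333333333333333333345555444....33
221 3333..37555555544444444444343433433433333333333333445666663...33
224 3333..25555445444333333344444443444444343333333333334444463...33
227 3333..2444444444332222233333333333334333322233333443333344....33
230 3333...444444444332222233333333333333333322223333334333333...233
233 3333...454555554322221233443334344333333322223333333333333...233
236 3333...444444444222222233343443344343333322222333333333333...333
239 3333333214555543222221233333333333333333312222333312333333...333
```

arm_command(series=[0,-0.1,-0.2,0,0,0,0.25,0,-0.1,-0.2,0,0,0,0.22,0,-0.1,-0.1,0,0,0,0.19,0,-0.1,0,0,0,0,0.15,0,-0.1,0,0,0,0,0.08,0,-0.1,0,0,0,0,0,0,-0.1,0,0,0,0,0,0,-0.1,0,0,0,0,0], force=25)

```text
time: 20.97
eef_pos: [0.4804, -0.0155, 0.1109]
tcp_rot: [0.998, -0.017, -0.03, -0.047]
contact_force: [0.4, -0.3, 0.3]
opening: 1.001
finger_force: 0.0
```

```bash
python3 - <<'E'
from h import *
s=stat(); c=cam('wrist'); np.save('s20.npy',c,allow_pickle=True); look(c,(216,220,224))
R0=R.from_quat(s['tcp_rot']); print('up 14',R0.inv().apply([0,0,14]),(R0.inv()*R.from_euler('z',-2,degrees=True)*R.from_euler('x',180,degrees=True)).as_rotvec(degrees=True))
E
```

```text
{'time': 20.9667, 'eef_pos': [0.4804, -0.0155, 0.1109], 'tcp_rot': [0.9983, -0.0165, -0.0296, -0.0474], 'contact_force': [0.3995, -0.3336, 0.3077], 'wrist_torque': [-0.1126, -0.016, 0.0362], 'opening': 1.0012, 'finger_force': 0.0} v 0.002
plate row 216 253 407 330.0
plate row 220 253 409 331.0
plate row 224 254 410 332.0
roller (359, 229, 38, 84)
roller (253, 227, 49, 79)
up 14 [ -0.85028274  -1.31202353 -13.91242659] [-5.37754424  3.49205189  0.10529666]
```

Now I retract straight up, level the tool, and check the pliers in the stand and the ring on the hub.

arm_command(series=[-0.1,-0.15,-1.5,0,0,0,0,-0.2,-0.35,-3.5,0,0,0,0,-0.4,-0.6,-6.5,0,0,0,0,-0.6,-0.9,-10,-2,1,0,0,-0.8,-1.3,-13.5,-5.4,3.5,0,0,-0.8,-1.3,-13.9,-5.4,3.5,0,0,-0.8,-1.3,-13.9,-5.4,3.5,0,0])

```text
time: 21.6
eef_pos: [0.4824, -0.0154, 0.2545]
tcp_rot: [1.0, -0.016, 0.004, 0.001]
contact_force: [-0.5, 0.2, -0.0]
opening: 1.002
finger_force: 0.0
```

```bash
python3 - <<'E'
from h import *
s=stat(); c=cam('wrist'); np.save('s21.npy',c,allow_pickle=True)
im=c['color']; h=cv2.cvtColor(im,cv2.COLOR_BGR2HSV); g=cv2.cvtColor(im,cv2.COLOR_BGR2GRAY)//26
m=cv2.inRange(h,(100,110,40),(125,255,255)); g[m>0]=0; r=cv2.inRange(h,(0,170,90),(6,255,255))|cv2.inRange(h,(174,170,90),(180,255,255)); g[r>0]=1
show(g,130,222,250,400,2)
m=((h[...,1]<60)&(h[...,2]>100)).astype(np.uint8); k=np.zeros_like(m); k[150:215,255:395]=m[150:215,255:395]
q=np.vstack([x for x in cv2.findContours(k,0,2)[0] if cv2.contourArea(x)>20]); rr=cv2.minAreaRect(q); print('plate',rr,plane(c,[rr[0]],.09))
rk=r.copy(); rk[:150]=0; rk[230:]=0; rk[:,:270]=0; rk[:,380:]=0
for x in cv2.findContours(rk,0,2)[0]:
    if cv2.contourArea(x)>30: print('roller',cv2.boundingRect(x),plane(c,[cv2.minAreaRect(x)[0]],.14))
E
```

```text
{'time': 21.6, 'eef_pos': [0.4824, -0.0154, 0.2545], 'tcp_rot': [0.9999, -0.016, 0.0038, 0.0009], 'contact_force': [-0.5097, 0.2314, -0.0032], 'wrist_torque': [0.0618, 0.0467, -0.0066], 'opening': 1.0018, 'finger_force': 0.0} v 0.068
130 555555555555555555555555555566666666666666655655555555555555555565555555555
132 555555555555555555555555555566666666555555555555555555555555555665555555555
134 555555555555555555555555555556665555555555555555555555555555555665555555555
136 555555555555555555555555555556665555555555555555555555555555555665555555555
138 555555555555555554455555555555555555555555555555555555555555555665555555555
140 555555555555555.............................................555565555555555
142 555555555555555..............................................55565555555555
144 555555555555555..............................................55565555555555
146 555555555555555..............................................55565555555555
148 555555555555555..............................................55565555555555
150 555555555555555..............................................5
[... 2325 characters left out ...]
44444443
210 444444443222222332223333333222223222222222222222233334444444444544444444433
212 444444444322222332222222222222223222222222233222234444444444444544444444434
214 444444444322222332222222222222223222222222333222234444444444444544444444344
216 444444443222223322222222222222223222222222232222234444444444444544444444444
218 454444444322223322222222222222223222222222332222234444444444444544444444444
220 454444443222223322222222222222233233222333333333344555444545555544444444444
plate ((325.5, 180.5), (29.0, 87.0), 90.0) [[ 0.48102254 -0.01848803  0.09      ]]
roller (291, 181, 18, 29) [[0.47994264 0.00625681 0.14      ]]
roller (342, 180, 18, 30) [[ 0.47880434 -0.04107504  0.14      ]]
```

```bash
python3 -c "
from h import *
stat(); print(ctrl.sign_off())"
```

```text
{'time': 21.65, 'eef_pos': [0.4812, -0.0154, 0.2518], 'tcp_rot': [0.9999, -0.0162, 0.0013, 0.0003], 'contact_force': [1.0072, 0.2597, -0.6599], 'wrist_torque': [0.0341, 0.0365, 0.0126], 'opening': 1.0018, 'finger_force': 0.0} v 0.051
the job is handed in; nothing more can be done
None
```

I handed the job in at 21.7 s: camera readings show the snap ring closed around the larger hub at collar height and the red-handled pliers back upright in their blue stand, but the hand-in returned no verdict.

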